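# Stack the overhaul trays and lock the end stop

### The job

Put the overhaul set away: take the open parts tray from the upper ledge of the sloping rack and set it down, without dropping it, on the tray already in the nest, chamfered corners over chamfered corners so that its skirt seats fully home, then cover it the same way with the closed lid from the lower ledge. Then secure the stack: pull up the T-handle of the nest's sliding end stop and give it a quarter turn so that it stays out, slide the stop all the way up to the stack, and turn the handle back so that the pin drops into its hole and locks. Leave the spanner, the air wrench, the cardboard box and the brass coupler where they lie.

Things in the scene. Friction and masses are not known exactly. Their poses are not given: they have to be found in the camera images.
- nest: fixed grey base plate 300 x 104 x 8 mm (x = -85 to 215), with a boss under the bottom tray, a fixed end fence 58 mm high (inner face at x = -76) and rails with a sliding end stop. Origin: on the bench under the centre of the stack. x: along the rails, from the stack towards the stop; z up
- base_tray: light grey plastic tray already seated in the nest, same make as tray. Origin: centre of its underside, 9 mm above the bench; x along its length towards its chamfered end (points to the stop), z up
- tray: open light grey parts tray, 3 compartments, at first on the rack's upper ledge. Upper body 126 x 56 mm with upright sides, both +x corners chamfered 14 mm; 34 mm high in all. Foot: flared skirt 10 mm high, 139 x 70 mm. Mass 0.15 to 0.31 kg. Origin: centre of the underside; x along its length to the chamfered end, y across its width (grasp, fingertips 12 mm or more above underside), z up out of it
- tray_mouth (a point): centre of the tray's skirt mouth (its underside). The skirt drops 8 mm over the top of the tray beneath, chamfered end over chamfered end only, with 1.5 mm play all round when home; its flared mouth catches about 3 mm of error. Seated, its origin is 26 mm above the origin of the piece beneath
- lid: light grey lid with closed flat top, at first on the rack's lower ledge. Same outline, skirt, chamfers, fit and 26 mm stacking step as tray, but 28 mm high in all (upper body 10 to 28 mm above the underside, 126 x 56 mm). Mass 0.1 to 0.2 kg. Origin and axes as for tray
- rack: fixed steel rack 170 mm wide, 205 deep; shelf sloping 25 degrees, rising along the rack's x (away from the robot) from 60 to 152 mm high, with two 9 mm ledges across it and 12 mm cheeks at its sides. A piece lies on each, its length along the rack's y, skirt against the ledge, its z the shelf's normal; the two are 112 mm apart along the slope. Origin: on the bench, 36 mm before the slope's foot
- stop (a joint): slide of the end stop along the rails, m: 0 at the start (far hole), growing towards the stack. Index holes at 0, 0.030 and 0.060; the rails end at 0.061, so pushed up to its end the stop is over the last hole, its face about 3 mm off the skirts. About 2 N of friction with the pin out; 1.5 mm of play with it in
- plunger (a joint): lift of the T-handle and its pin, m: 0 = fully in a hole; a spring pulls it down with 5 to 8 N; at most 0.014. Lifted 0.010 or more it can be turned; turned, its cross pin rests on the collar at 0.010 and it stays out. On the steel between two holes the pin rests at about 0.0075 and drops when slid over a hole
- handle (a joint): turn of the T-handle about the vertical, rad, -1.7 to 1.7, either way, counter-clockwise from above positive: 0 = bar along the rails, the only position (within about 0.2) in which it drops; beyond about 0.6 either way it rests on the collar. Turns easily (under 0.05 N m)
- handle_grip (a point): centre of the black T-bar, 44 mm long, 12 thick, 18 high, on the axis of its turn, 84 mm above the bench with the pin in; moves with slide, lift and turn. x along the bar (the nest's x at turn 0), z up. Below it a 7 mm stem, and a steel collar up to 53 mm above the bench; the stop plate, 40 mm from the axis, is 62 mm high
- stop_face (a point): middle of the upright face of the sliding stop that comes up to the stack, 40 mm above the bench
- spanner: loose steel combination spanner, 170 mm, lying between and behind rack and nest; bystander
- impact_wrench: air impact wrench lying on its side, about 160 x 180 x 60 mm; bystander
- seal_box: small cardboard box, 100 x 75 x 45 mm; bystander
- coupler: brass hose coupler standing upright, 32 mm thick, 65 mm high; bystander
Mind the look-alikes: they are no part of the job. What is shaped like the lid but turquoise is not meant. What is shaped like the tray but red is not meant.

How it is judged:
By the outcome, as a careful person would: the job done as asked, in the order asked, and still so for the second after the job is handed in, with the robot touching nothing.
It also fails if it takes over 72 s, if anything falls off the work surface, if the arm or the gripper's body presses on something with over 40 N, if the wrist force passes 120 N, or if a joint passes its speed limit or range.

### The arm

A 7-joint arm with a two-finger parallel gripper is mounted at the origin on the work surface. World frame = base frame: x ahead of the robot, y to its left, z up, the work surface at z = 0. Lengths are in m, angles in rad, forces in N, time in s.
With the tool pointing down it reaches from about 0.425 to 1.025 m from the base axis. Payload 9.4 kg.
Tool frame: the origin (TCP) lies on the mounting face of the last link; the fingertips stand 186 mm ahead of it and the grasp point (between the pads) lies 167 mm ahead of it; z points along the fingers, y is the line along which they close (so a half turn about z gives the same grasp; the last joint's range is limited). The gripper opens to 93 mm and grips with 3 to 60 N. Pads are 15 mm wide; open, the fingers measure 128 mm over their backs; the gripper's body (75 mm by 188 mm) begins 65 mm behind the grasp point.
Start: joints at [-1.372, 0.599, -0.003, 1.599, 0.002, 0.943, -0.08], TCP at [0.197, 0.698, 0.405] pointing down, gripper open.
Joint ranges: [-2.57, 2.57], [-0.35, 1.97], [-1.29, 1.29], [0.11, 2.56], [-1.05, 4.19], [0.11, 1.86], [-2.63, 2.63]. Speed limits (rad/s): [2.22, 2.22, 3.01, 3.01, 3.14, 3.14, 3.14].

### API

Orientations are given as a unit quaternion [w, x, y, z].
In Python, from workcell import robot gives the robot as it stands.
- The arm moves only by the shell command python3 -m pendant 'ROWS' [OPENING] [FORCE]. ROWS is JSON, a list of rows, each a list of 6 numbers: the shift along the world's x, y, z in mm, then the turn, a rotation vector about the world's x, y, z in degrees. A call has 1 to 12 rows; each row is the pose to reach, as a shift and turn from the pose commanded when the call began; what a row does not reach only later rows make up. A row lasts 1/10 s, in which the tool goes at most 50 mm and 8.59 degrees, less where a joint would pass 70% of its speed; a pose out of reach is approached as far as the arm can. A call with a gripper value outside its range is refused whole. OPENING is the opening, from 0 (shut) to 1 (fully open), set as the call begins (- or left out, the last holds). The fingers move at their own pace and stop on an object; FORCE is the grip in N (left out, the last holds). Time passes only in rows, so rows that repeat a pose let the fingers close. It gives the time, the measured TCP pose, the force, the opening and the grip force at its end, in the units of the state.
- robot.observe(): the state, without advancing time (a new reading comes with each control period).
- robot.capture(name): name is "scene" or "top"; returns a dict with "color" (400x640x3 uint8, blue, green, red), "range_z" (400x640 float32, m along the optical axis (not along the pixel's ray), 0 where there is no reading), "camera_matrix" (3x3 intrinsics, pixels), "origin" and "attitude" of the camera in the world. Camera axes: x right, y down, z forward; pixel columns grow to the right and rows downward; lengths in m; the calibration is good to about 2 mm. A picture is of the moment at which its call begins.
- robot.job_done(): hands the job in; it is judged then, once.
The state is a dict: "t": time; "joint_pos": joint angles; "dq": joint speeds; "joint_efforts": joint torques, N m; "tool_pos": TCP position; "tool_rot": TCP orientation; "wrist_force": force on the tool from outside, world axes, zero at the start; "moment": the same for the moment, N m; "width": opening from 0.0 (shut) to 1.0 (fully open); "grasp_force": force on a finger pad.
Only numpy, scipy, OpenCV 4.12 (cv2) and the standard library are available. Lean on these libraries where they do the work, as an engineer would, in place of code of your own. Each camera call takes 0.05 s, during which the arm holds its last target. There are 200 camera calls.

## Working session

There is one attempt and no reset: what is moved stays moved. The work goes in short steps, Python scripts to look and compute and a shell command to move; the robot and the scene stay as the last step left them, time stands still between calls to the robot, and variables do not carry over. Pictures are saved under pics/ and viewed, at most 10 in all, crops included, and the job is handed in when it is done.

```bash
ls; mkdir -p pics
python3 - <<'E'
from workcell import robot
import cv2,numpy as np
for n in("scene","top"):
    c=robot.capture(n); np.savez(n+"0.npz",**c); cv2.imwrite(f"pics/{n}0.png",c["color"])
    print(n,c["camera_matrix"],c["origin"],c["attitude"],c["range_z"].min(),c["range_z"].max())
print(robot.observe())
E
```

```text
pics
scene [[390.943917     0.         320.21566581]
 [  0.         390.943917   206.31820166]
 [  0.           0.           1.        ]] [1.25837238 0.82886178 0.82146738] [-0.16671098  0.3154969   0.82513883 -0.43796698] 0.0 3.997311
top [[458.0312704    0.         318.60813817]
 [  0.         458.0312704  205.89636243]
 [  0.           0.           1.        ]] [0.50781935 0.03859644 1.55580184] [-0.01168225  0.71257853 -0.70141241  0.01077002] 0.0 2.365055
{'t': 0.1, 'joint_pos': array([-1.3717223 ,  0.60005543, -0.0025249 ,  1.60003401,  0.00185152,
        0.94289013, -0.07980509]), 'dq': array([-0.00039981, -0.00233768,  0.00079837, -0.00329736, -0.00124629,
        0.000906  ,  0.00071285]), 'joint_efforts': array([ 5.47819713e-03, -7.66552162e+01,  1.50216490e+00, -2.52938247e+01,
       -5.23046404e-02,  1.36080154e-02,  3.13169778e-05]), 'tool_pos': array([0.1973707 , 0.6974415 , 0.40394464]), 'tool_rot': array([-4.69015996e-06,  1.37416566e-01,  9.90513103e-01, -6.93238854e-04]), 'wrist_force': array([-1.17327656, -0.45134379, -0.00270482]), 'moment': array([-0.03404878,  0.02855623, -0.0075704 ]), 'grasp_force': 0.0, 'width': 0.9992553987991516}
```

View pics/scene0.png

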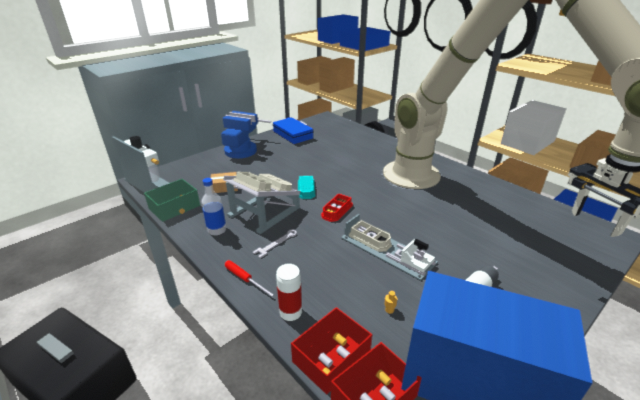

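View pics/top0.png

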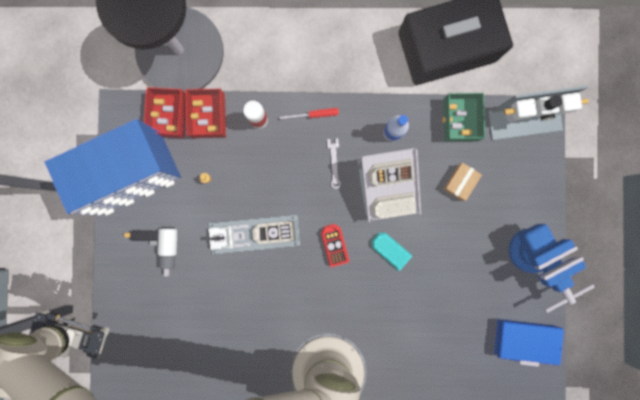

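The scene picture shows the rack at (260,195) with the tray and lid, and the nest at (390,245) with its stop to the right. In the top view the nest is at (253,235) with the stop at its left end (+y). The rack is at (390,185), with the tray at (392,174) and the lid at (394,207). The decoys are red (335,245) and turquoise (392,251). Next: an enlarged crop and depth points.

```bash
cat > h.py <<'E'
import numpy as np,cv2
from scipy.spatial.transform import Rotation as R
from workcell import robot
def RW(q): return R.from_quat([q[1],q[2],q[3],q[0]]).as_matrix()
def cloud(c):
    K=c["camera_matrix"]; z=c["range_z"]; v,u=np.mgrid[:400,:640]
    p=np.stack([(u-K[0,2])/K[0,0]*z,(v-K[1,2])/K[1,1]*z,z],-1)@RW(c["attitude"]).T+c["origin"]
    p[z==0]=np.nan; return p
def pix(c,P):
    p=(np.atleast_2d(P)-c["origin"])@RW(c["attitude"]); q=p@c["camera_matrix"].T; return q[:,:2]/q[:,2:]
def ray(c,u,v,h):
    d=RW(c["attitude"])@np.linalg.inv(c["camera_matrix"])@np.array([u,v,1.]); return c["origin"]+d*(h-c["origin"][2])/d[2]
E
python3 - <<'E'
from h import *
c=dict(np.load("top0.npz")); P=cloud(c)
im=c["color"][140:265,200:430]; cv2.imwrite("pics/crop0.png",cv2.resize(im,None,fx=3.45,fy=3.45,interpolation=cv2.INTER_CUBIC))
np.set_printoptions(precision=3,suppress=True,linewidth=200)
for uv in [(300,300),(240,300),(253,235),(240,240),(218,236),(295,225),(394,207),(365,180),(416,208),(412,155),(392,174)]: print(uv,P[uv[1],uv[0]])
s=dict(np.load("scene0.npz")); 
# heights in nest region
print((P[205:262:3,200:304:4,2]*1000).round())
E
```

```text
(300, 300) [0.238 0.099 0.   ]
(240, 300) [0.235 0.301 0.002]
(253, 235) [0.456 0.259 0.023]
(240, 240) [0.438 0.304 0.01 ]
(218, 236) [0.453 0.36  0.095]
(295, 225) [0.492 0.117 0.054]
(394, 207) [ 0.554 -0.198  0.106]
(365, 180) [ 0.636 -0.102  0.136]
(416, 208) [ 0.553 -0.275  0.069]
(412, 155) [ 0.714 -0.245  0.146]
(392, 174) [ 0.656 -0.185  0.137]
[[-2. -2. -0. -1.  5.  0. -2.  9.  3.  3. -2.  7.  3.  3.  6.  1. -2.  3. -5.  2. -3. -2. -3. -1. -6.  5.]
 [10.  6.  0.  2.  3. -0.  5.  6. -1.  6.  6.  8. -3.  5.  3. -3.  5.  1. -6.  6. -1.  0. -4.  3. -1.  4.]
 [ 6. -2.  2.  4. -3.  3. -5. -1.  3. -4. -5. nan -2. -2. -3.  5.  3.  2. -1.  3.  3.  1.  5. -0. -5. -4.]
 [ 2.  3.  0. -1.  9.  5.  2.  7. -5.  1. -0. -1.  5. -6. -2. -1.  2.  7.  5.  1.  4.  3.  1.  4.  1. -2.]
 [-2. -4. -3.  2. -3. -0.  1. -1.  0. -0. -2. -2.  1. -7.  3. -3. -0.  7.  4.  7. 11.  4.  5. 12.  7. -5.]
 [-0.  3. -5.  7.  2.  3.  0. -5.  9.  8.  3.  6. 15.  9. 10.  6.  7. 10. 10. 10.  1.  8. 10.  7. 37.  7.]
 [ 3. -2.  3. 11. 11. 14.  8. 17. 11. 12.  9. 11.  5.  7.  6. 20. 22. 16. 22. 24. 46. 40. 25. 19. 38. 
[... 589 characters left out ...]
  6. 11. 20. 46. 47. 39. 16. 17. 19. 11. 10.  6.  8. -1.]
 [-4.  3.  4. 35. 37. 36. 31. 34. 53. 15. 16. 14. 16.  8.  7. 10. 16.  2. 12.  7.  9. 11.  9. 16.  8.  2.]
 [ 0. -5.  3. 39. 30. 35. 49.  9. 66.  8. 11.  7. 10.  7. 12.  4.  6. 12. 10.  7.  7.  1.  2.  3.  1. -0.]
 [ 7.  4.  4.  7. 10.  3.  8. 11.  8. 10. 12.  3.  4. -0.  2.  2. -1.  6.  9.  1. -1.  6.  1. -1. -2.  0.]
 [-3.  2. -3.  9. -4. -8. -0.  8. -4. -4.  0. -3.  1.  1.  1.  6.  1. -8. -6.  9.  1.  5. -4. -3. nan -2.]
 [-3.  1. -2.  4. -2.  5. -5.  1.  1.  5.  7.  2.  7.  5. -1. -2.  1. -2.  3. -2.  2. -3.  3.  1. -1. -1.]
 [ 3.  2. -1.  2. -4.  7.  4.  7.  1. -1. -3.  4.  1. -0.  4. -4. -0. -4.  3.  4.  2.  4. -3. -6. -0. -4.]]
```

View pics/crop0.png

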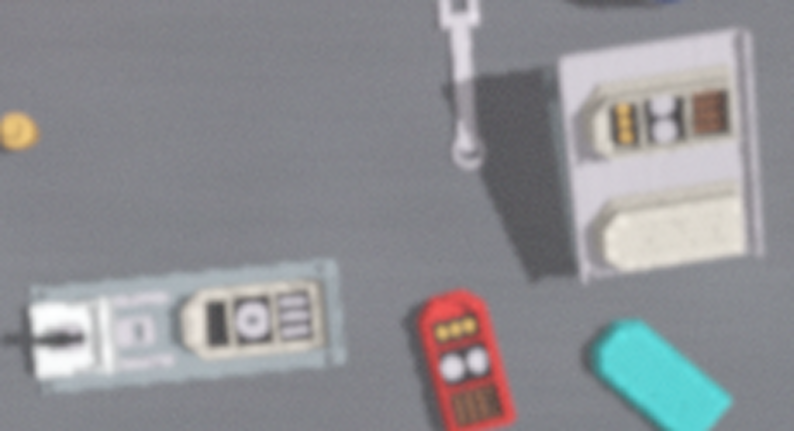

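The crop shows all chamfered ends pointing left (+y): tray at crop (665,115), lid at (680,230), base tray at (255,320) and T-handle at (60,340). Next I measure the outlines.

```bash
cat > m.py <<'E'
from h import *
np.set_printoptions(precision=4,suppress=True,linewidth=200)
c=dict(np.load("top0.npz")); P=cloud(c)
im=c["color"]
for n,uv in dict(table=(300,280),plate=(240,247),plate2=(290,245),basetray=(257,245),shelf=(370,190),shelf2=(405,195),lid=(394,209),tray=(373,175),skirt=(390,197),stop=(213,225),shadow=(350,190)).items(): print(n,im[uv[1]-1:uv[1]+2,uv[0]-1:uv[0]+2].mean((0,1)))
S=4
big=cv2.resize(im,None,fx=S,fy=S,interpolation=cv2.INTER_CUBIC).astype(int)
d=big[...,2]-big[...,0]
m=((d>6)&(big.sum(2)>330)).astype(np.uint8)
m[:, :820]=0; m[:560]=0; m[1020:]=0; m[:,1700:]=0
m[:,1270:1420]=0
m=cv2.morphologyEx(m,cv2.MORPH_OPEN,np.ones((5,5)))
cs,_=cv2.findContours(m,0,2)
for k in cs:
    if cv2.contourArea(k)<3000: continue
    r=cv2.minAreaRect(k); b=(cv2.boxPoints(r)+.5)/S-.5
    print(cv2.contourArea(k)/16,np.array(r[0])/S,np.array(r[1])/S,r[2]); print(b)
    for h in ((.010,.019) if b[0][0]<320 else (.08,.13)):
        w=np.array([ray(c,*q,h)[:2] for q in b]); print(h,w.tolist(),np.linalg.norm(np.diff(w,axis=0),axis=1),w.mean(0))
v=im.copy(); v=cv2.resize(v,None,fx=S,fy=S,interpolation=cv2.INTER_CUBIC); cv2.drawContours(v,cs,-1,(0,0,255),1)
cv2.imwrite("pics/m.png",cv2.resize(v[540:1060,820:1720],(800,462)))
E
python3 m.py
```

```text
table [138.5556 132.     131.    ]
plate [194.8889 189.     184.3333]
plate2 [174.5556 169.1111 161.5556]
basetray [184.7778 180.8889 172.5556]
shelf [213.4444 205.6667 210.7778]
shelf2 [182.3333 190.4444 196.3333]
lid [207.1111 217.2222 221.7778]
tray [194.     203.     208.5556]
skirt [180.6667 188.7778 194.4444]
stop [173.8889 168.8889 161.6667]
shadow [94.1111 90.5556 91.4444]
766.28125 [273.2633 232.6465] [20.1668 41.1032] 84.80557250976562
[[251.5082 224.0902]
 [292.4427 220.3689]
 [294.2684 240.4529]
 [253.334  244.1742]]
0.01 [[0.4919447734545153, 0.26629800576048485], [0.5066708179917825, 0.12846260085546718], [0.439155205364364, 0.12112076807083405], [0.42446081544113473, 0.25876520645370393]] [0.1386 0.0679 0.1384] [0.4656 0.1937]
0.019 [[0.49203719873261487, 0.264972276914601], [0.5066775049834465, 0.12793938020496443], [0.43955498317682995, 0.12064029319368935], [0.42494614723987617, 0.25748333523048256]] [0.1378 0.0675 0.1376] [0.4658 0.1928]
870.53125 [393.9566 205.6615] [21.8732 43.6873] 81.34745788574219
[[370.3413 197.7606]
 [413.5313 191.1882]
 [416.822  212.8124]

[... 350 characters left out ...]
0353, -0.26517722125007154], [0.5138130453504285, -0.13103650530885036]] [0.1362 0.0681 0.136 ] [ 0.5587 -0.1926]
925.0 [391.2726 172.9246] [22.6759 45.1732] 80.93350219726562
[[366.8065 164.9125]
 [411.4153 157.7941]
 [414.9886 180.1867]
 [370.3798 187.3051]]
0.08 [[0.6896700281594457, -0.11281619247989949], [0.7150271862224398, -0.256750193937605], [0.6426313937714404, -0.2689641353939091], [0.6173423286187151, -0.1252503473078357]] [0.1462 0.0734 0.1459] [ 0.6662 -0.1909]
0.13 [[0.683508947584774, -0.10768634953842315], [0.7080070079899805, -0.24674388324603178], [0.6380639768292573, -0.2585440177421317], [0.6136317023541926, -0.11969923660193918]] [0.1412 0.0709 0.141 ] [ 0.6608 -0.1832]
```

View pics/m.png

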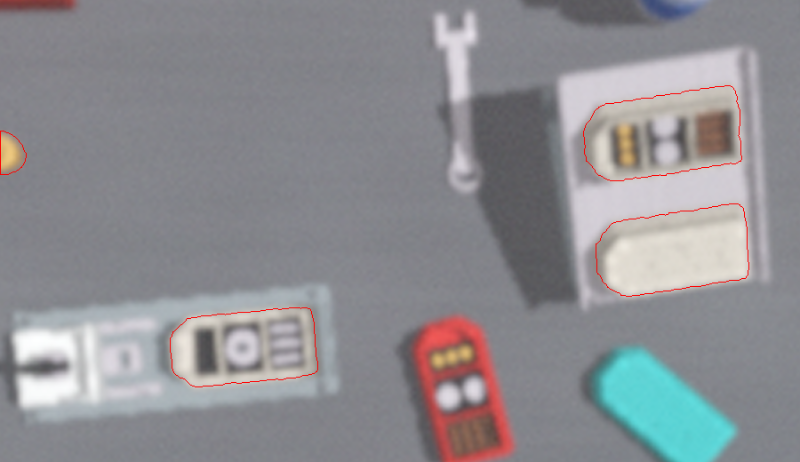

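The contours match the skirt outlines (base tray 138.6 x 68 mm). Next I fit the shelf plane from depth, locate the rack pieces on it, and check the nest yaw and the handle.

```bash
cat > m2.py <<'E'
from h import *
np.set_printoptions(precision=4,suppress=True,linewidth=200)
c=dict(np.load("top0.npz")); P=cloud(c); s=dict(np.load("scene0.npz")); Q=cloud(s)
lid=np.array([[370.34,197.76],[413.53,191.19],[416.82,212.81],[373.63,219.38]])
tray=np.array([[366.81,164.91],[411.42,157.79],[414.99,180.19],[370.38,187.31]])
# shelf band pixels between pieces & above tray
m=np.zeros((400,640),np.uint8)
cv2.fillPoly(m,[np.array([[371,190],[412,184],[413,188],[372,194]])],1)
cv2.fillPoly(m,[np.array([[366,161],[408,154],[409,156],[367,163]])],1)
A=P[m==1]; A=A[~np.isnan(A[:,0])]
yaw=np.deg2rad(9.75); rx=np.array([np.cos(yaw),np.sin(yaw),0]); ry=np.array([-rx[1],rx[0],0]); z=np.array([0,0,1.])
t=np.deg2rad(25); n=-np.sin(t)*rx+np.cos(t)*z; up=np.cos(t)*rx+np.sin(t)*z
G=np.c_[A@rx,A@ry,np.ones(len(A))]; k=np.linalg.lstsq(G,A[:,2],rcond=None)[0]
print("plane fit slope",k,np.rad2deg(np.arctan(k[0])),len(A)); off=np.median(A@n); print("n.p top",off)
pr=lambda uv:np.array([RW(c["attitude"])@np.linalg.inv(c["camera_matrix"])@[*uv,1.]])[0]
def hit(uv,o): d=pr(uv); return c["origin"]+d*(o-c["origin"]@n)/(d@n)
# scene cam check of plane: project scene cloud near shelf
B=Q.reshape(-1,3); B=B[~np.isnan(B[:,0])]
mid=A.mean(0); sel=(abs((B-mid)@ry)<.06)&(abs(B@up-mid@up)<.12)&(abs(B@n-off)<.06)
a=(B[sel]-mid)@up; h=B[sel]@n-off
for lo in np.arange(-.12,.12,.01): 
    q=h[(a>=lo)&(a<lo+.01)]; print("%.3f %.4f"%(lo+.005,np.median(q)) if len(q) else "-",end=" | ")
print()
for nm,b,H in(("tray",tray,.034),("lid",lid,.028)):
    e=[hit(q,off) for q in b]; l=np.mean([(p@ry) for p in e[::3]]),np.mean([(p@ry) for p in e[1:3]])
    upu=[p@up for p in e[:2]]; dn=[hit(q,off+H)@up for q in b[2:]]
    print(nm,"len",l[0]-l[1],"cy",sum(l)/2,"up edge",upu,"-35:",np.mean(upu)-.035,"down+28",np.mean(dn)+.028)
    for u in (np.mean(upu)-.035,np.mean(dn)+.028): print("  origin",u*up+sum(l)/2*ry+off*n, "top-plane depth check")
# depth of lid top
m=np.zeros((400,640),np.uint8); cv2.fillPoly(m,[np.array([[380,203],[410,199],[412,208],[381,213]])],1); L=P[m==1]; print("lid top off",np.nanmedian(L@n)-off)
# handle: dark pixels near z .093
hm=(P[...,2]>.075)&(P[...,2]<.115); hm[:225]=0; hm[250:]=0; hm[:,:195]=0; hm[:,235:]=0
v,u=np.nonzero(hm); print("handle px",u.mean(),v.mean(),np.ptp(u),np.ptp(v),np.median(P[hm],0)); print(ray(c,u.mean(),v.mean(),.093))
# nest plate mask
im=cv2.resize(c["color"],None,fx=4,fy=4,interpolation=cv2.INTER_CUBIC).astype(int).sum(2)
m=(im>465).astype(np.uint8); m[:,:800]=0; m[:,1230:]=0; m[:840]=0; m[1030:]=0
m=cv2.morphologyEx(m,cv2.MORPH_CLOSE,np.ones((15,15)));m=cv2.morphologyEx(m,cv2.MORPH_OPEN,np.ones((15,15)))
k=max(cv2.findContours(m,0,2)[0],key=cv2.contourArea); r=cv2.minAreaRect(k); b=(cv2.boxPoints(r)+.5)/4-.5; w=np.array([ray(c,*q,.008)[:2] for q in b]); print("plate",b.tolist(),w,np.linalg.norm(np.diff(w,axis=0),axis=1))
E
python3 m2.py
```

```text
plane fit slope [ 0.4618  0.0011 -0.1626] 24.786102981208696 352
n.p top -0.15012801687730454
-0.115 0.0282 | -0.105 0.0283 | -0.095 0.0280 | -0.085 0.0280 | -0.075 0.0272 | -0.065 0.0206 | -0.055 0.0043 | -0.045 0.0008 | - | -0.025 0.0046 | -0.015 0.0275 | -0.005 0.0297 | 0.005 0.0261 | 0.015 0.0292 | 0.025 0.0252 | 0.035 0.0119 | 0.045 0.0191 | 0.055 0.0032 | 0.065 -0.0000 | 0.075 -0.0004 | 0.085 -0.0016 | - | - | - | 
tray len 0.14167641129922193 cy -0.29352288371754076 up edge [np.float64(0.6520623575301789), np.float64(0.6526886037668602)] -35: 0.6173754806485195 down+28 0.6182143503706012
  origin [ 0.6637 -0.1838  0.1249] top-plane depth check
  origin [ 0.6644 -0.1837  0.1252] top-plane depth check
lid len 0.1413262670345829 cy -0.293429168250383 up edge [np.float64(0.5406920995200062), np.float64(0.5401822050781867)] -35: 0.5054371522990965 down+28 0.5043571483271884
  origin [ 0.5637 -0.2009  0.0775] top-plane depth check
  origin [ 0.5627 -0.201   0.0771] top-plane depth check
lid top off 0.02820428743046967
handle px 217.0983606557377 237.72131147540983 14 5 [0.4469 0.3633 0.0936]
[0.4476 0.3629 0.093 ]
plate [[207.18844604492188, 222.81329345703125], [297.3260498046875, 214.0499267578125], [300.380615234375, 245.46823120117188], [210.24301147460938, 254.23159790039062]] [[0.4939 0.4164]
 [0.5283 0.1125]
 [0.4225 0.1003]
 [0.3882 0.4036]] [0.3059 0.1064 0.3052]
```

All checks agree: slope 24.8°, tray-to-lid spacing 112.9 mm, and the nest centre is the same from the plate and from the tray, at (0.4655, 0.1937) with yaw 96.3°. Next is the move planner helper.

```bash
cat > g.py <<'E'
from h import *
import sys
np.set_printoptions(precision=1,suppress=True,linewidth=200)
z=np.array([0,0,1.])
def tool(yawdeg,tiltdeg):  # closing axis along heading yaw raised by tilt; z = -normal
    y,t=np.deg2rad([yawdeg,tiltdeg]); rx=np.array([np.cos(y),np.sin(y),0]); up=np.cos(t)*rx+np.sin(t)*z; n=-np.sin(t)*rx+np.cos(t)*z
    return np.c_[np.cross(up,-n),up,-n],n
def go(name,p,yaw,tilt,standoff,ref=None):   # tcp standoff along normal from p
    M,n=tool(yaw,tilt); o=robot.observe(); T=np.array(p)+n*standoff
    q=o["tool_rot"]; Rc=RW(q)
    rv=np.rad2deg(R.from_matrix(M@Rc.T).as_rotvec()); print(name,"shift",(T-o["tool_pos"])*1000,"rot",rv,"|",np.linalg.norm(rv).round(1),"tcp",T*1000)
TRAY=[.664,-.1838,.125]; LID=[.5632,-.2010,.0773]; NEST=[.4655,.1937,.009]
E
python3 - <<'E'
from g import *
go("via",[.52,.20,.22],9.75,0,.186)
go("above tray",TRAY,9.75,25,.29)
go("grasp",TRAY,9.75,25,.200)
E
```

```text
via shift [ 322.6 -497.4    2.1] rot [  0.1  -0.1 -64.5] | 64.5 tcp [520. 200. 406.]
above tray shift [ 345.8 -902.   -16.1] rot [ 17.7 -19.6 -63.4] | 68.7 tcp [ 543.2 -204.6  387.8]
grasp shift [ 383.3 -895.6  -97.7] rot [ 17.7 -19.6 -63.4] | 68.7 tcp [ 580.7 -198.1  306.3]
```

```bash
python3 -m pendant '[[323,-497,20,0,0,-64],[323,-497,20,0,0,-64],[323,-497,20,0,0,-64],[323,-497,20,0,0,-64],[323,-497,20,0,0,-64],[323,-497,20,0,0,-64],[323,-497,20,0,0,-64],[323,-497,20,0,0,-64],[323,-497,20,0,0,-64],[323,-497,20,0,0,-64],[323,-497,20,0,0,-64],[323,-497,20,0,0,-64]]' 0.85 30; python3 -c '
from g import *
go("above tray",TRAY,9.75,25,.29)'
```

```text
t: 1.3
tool_pos: [0.5214, 0.1981, 0.4248]
tool_rot: [0.0, 0.642, 0.767, -0.0]
wrist_force: [0.5, 0.8, -0.0]
width: 0.85
grasp_force: 0.0
above tray shift [  21.8 -402.7  -37. ] rot [  4.3 -24.6  -0.4] | 25.0 tcp [ 543.2 -204.6  387.8]
```

```bash
python3 -m pendant '[[22,-403,-20,4.3,-24.6,-0.4],[22,-403,-37,4.3,-24.6,-0.4],[22,-403,-37,4.3,-24.6,-0.4],[22,-403,-37,4.3,-24.6,-0.4],[22,-403,-37,4.3,-24.6,-0.4],[22,-403,-37,4.3,-24.6,-0.4],[22,-403,-37,4.3,-24.6,-0.4],[22,-403,-37,4.3,-24.6,-0.4],[22,-403,-37,4.3,-24.6,-0.4],[22,-403,-37,4.3,-24.6,-0.4],[22,-403,-37,4.3,-24.6,-0.4]]'; python3 -c '
from g import *
go("grasp",TRAY,9.75,25,.200)
for n in ("scene","top"):
    c=robot.capture(n); np.savez(n+"1.npz",**c)
c=dict(np.load("scene1.npz")); cv2.imwrite("pics/s1.png",cv2.resize(c["color"][100:250,180:400],None,fx=3.5,fy=3.5))
'
```

```text
t: 2.4
tool_pos: [0.5419, -0.2039, 0.3871]
tool_rot: [0.139, 0.63, 0.746, 0.165]
wrist_force: [-0.7, 1.4, -0.5]
width: 0.849
grasp_force: 0.0
grasp shift [ 38.8   5.8 -80.9] rot [-0.  -0.1  0.2] | 0.2 tcp [ 580.7 -198.1  306.3]
```

View pics/s1.png

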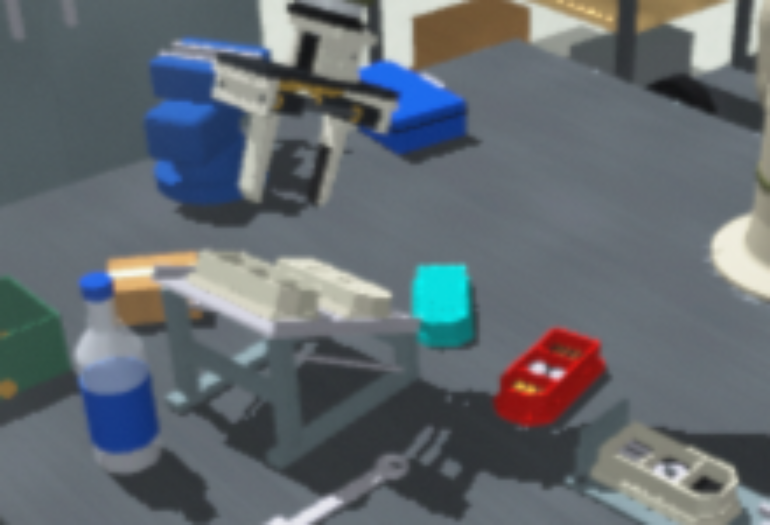

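The picture shows the open gripper, tilted with the shelf, straight above the tray (tray at (250,285), fingertips at (290,200)). Now I descend and grip.

```bash
python3 -m pendant '[[19,3,-40,0,0,0],[30,4.5,-63,0,0,0],[38,6,-80,0,0,0],[38,6,-80,0,0,0],[38,6,-80,0,0,0]]'; python3 -c '
from g import *
go("grasp",TRAY,9.75,25,.200)'
```

```text
t: 3.0
tool_pos: [0.5806, -0.1946, 0.308]
tool_rot: [0.139, 0.628, 0.748, 0.165]
wrist_force: [-0.1, -0.5, -0.2]
width: 0.847
grasp_force: 0.0
grasp shift [ 0.1 -3.5 -1.7] rot [ 0.  -0.  -0.2] | 0.2 tcp [ 580.7 -198.1  306.3]
```

```bash
python3 -m pendant '[[0,-2,-1,0,0,0],[0,-2,-1,0,0,0],[0,-2,-1,0,0,0],[0,-2,-1,0,0,0],[0,-2,-1,0,0,0],[0,-2,-1,0,0,0]]' 0.45 30; python3 -c '
from g import *
go("grasp",TRAY,9.75,25,.200)'
```

```text
t: 3.6
tool_pos: [0.5805, -0.1986, 0.3076]
tool_rot: [0.14, 0.629, 0.747, 0.165]
wrist_force: [-2.4, -0.3, 7.1]
width: 0.602
grasp_force: 30.0
grasp shift [ 0.2  0.4 -1.3] rot [ 0.1  0.1 -0. ] | 0.1 tcp [ 580.7 -198.1  306.3]
```

```bash
python3 -m pendant '[[-8,-1,18,0,0,0],[-20,-3,50,0,0,0],[-25,-4,90,0,0,0],[-25,-4,90,0,0,0]]'; python3 -c '
from g import *
S=[.4655,.1937,.035]
go("hover",S,6.35,0,.250)'
```

```text
t: 4.0
tool_pos: [0.5555, -0.203, 0.4013]
tool_rot: [0.143, 0.629, 0.746, 0.166]
wrist_force: [0.4, -1.0, -2.6]
width: 0.601
grasp_force: 30.0
hover shift [ -90.   396.7 -116.3] rot [-3.3 25.1 -3.4] | 25.5 tcp [465.5 193.7 285. ]
```

```bash
python3 -m pendant '[[-90,397,0,-3.3,25,-3.4],[-90,397,0,-3.3,25,-3.4],[-90,397,0,-3.3,25,-3.4],[-90,397,0,-3.3,25,-3.4],[-90,397,0,-3.3,25,-3.4],[-90,397,0,-3.3,25,-3.4],[-90,397,0,-3.3,25,-3.4],[-90,397,0,-3.3,25,-3.4],[-90,397,-60,-3.3,25,-3.4],[-90,397,-100,-3.3,25,-3.4],[-90,397,-106,-3.3,25,-3.4],[-90,397,-106,-3.3,25,-3.4]]'
cat > look.py <<'E'
from g import *
# tray/lid held: find cream outline ends in top view, heights h (world z of skirt mouth)
def look(tag,h):
    c=robot.capture("top"); s=robot.capture("scene"); np.savez(f"top{tag}.npz",**c); np.savez(f"scene{tag}.npz",**s)
    a=cv2.resize(c["color"][190:275,200:320],None,fx=4,fy=4,interpolation=cv2.INTER_CUBIC); b=cv2.resize(s["color"][170:310,310:450],(340,340),interpolation=cv2.INTER_CUBIC)
    cv2.imwrite(f"pics/l{tag}.png",np.hstack([a,b[:]*1][:1]+[b])if a.shape[0]==b.shape[0] else a)
    return c,s
if __name__=="__main__": look(sys.argv[1],0)
E
python3 look.py 2; python3 -c '
from g import *
go("hover",[.4655,.1937,.035],6.35,0,.250)'
```

```text
t: 5.2
tool_pos: [0.4642, 0.1952, 0.2876]
tool_rot: [-0.004, 0.666, 0.746, -0.003]
wrist_force: [0.6, -0.7, -2.6]
width: 0.597
grasp_force: 30.0
hover shift [-0.  -0.6 -5.5] rot [-0.1 -0.3  0.1] | 0.4 tcp [465.5 193.7 285. ]
```

View pics/l2.png

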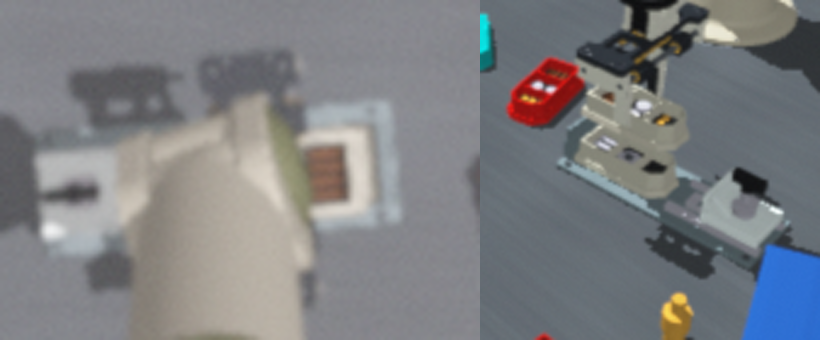

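```bash
cat > end.py <<'E'
from g import *
def end(tag,h,tx,ty,yaw=96.35,umin=279):
    c=dict(np.load(f"top{tag}.npz")); S=4
    big=cv2.resize(c["color"],None,fx=S,fy=S,interpolation=cv2.INTER_CUBIC).astype(int)
    m=(((big[...,2]-big[...,0])>6)&(big.sum(2)>330)).astype(np.uint8)
    m[:,:umin*S]=0; m[:,305*S:]=0; m[:212*S]=0; m[252*S:]=0
    m=cv2.morphologyEx(m,cv2.MORPH_OPEN,np.ones((5,5)))
    k=max(cv2.findContours(m,0,2)[0],key=cv2.contourArea)
    a=np.deg2rad(yaw); nx=np.array([np.cos(a),np.sin(a)]); ny=np.array([-nx[1],nx[0]])
    w=np.array([ray(c,*((q+.5)/S-.5),h)[:2] for q in k[:,0].astype(float)])-[tx,ty]
    X=w@nx*1000; Y=w@ny*1000
    print(tag,"end x",np.percentile(X[abs(Y)<22],[0,5,10,20]),"Ymin/max",np.percentile(Y,[0,5,95,100]), "per band", [ (np.round(x),Y[abs(X-x)<3].min().round(1),Y[abs(X-x)<3].max().round(1)) for x in (X.min()+8,X.min()+14,X.min()+20)])
if __name__=="__main__":
    end("0",.010,.4655,.1937,umin=245); end("0",.010,.4655,.1937)
    o=robot.observe(); end("2",o["tool_pos"][2]-.2013,*o["tool_pos"][:2])
E
python3 end.py
```

```text
0 end x [-69.4 -69.2 -68.9 -68.6] Ymin/max [-33.9 -33.5  33.5  34.1] per band [(np.float64(-61.0), np.float64(-32.1), np.float64(32.1)), (np.float64(-55.0), np.float64(-32.3), np.float64(32.4)), (np.float64(-49.0), np.float64(-33.3), np.float64(33.5))]
0 end x [-69.4 -69.3 -69.2 -69. ] Ymin/max [-33.9 -33.3  33.5  34.1] per band [(np.float64(-61.0), np.float64(-32.1), np.float64(32.1)), (np.float64(-55.0), np.float64(-32.3), np.float64(32.4)), (np.float64(-49.0), np.float64(-33.3), np.float64(33.5))]
2 end x [-74.7 -74.4 -74.3 -73.8] Ymin/max [-33.1 -32.5  37.   37.7] per band [(np.float64(-67.0), np.float64(28.9), np.float64(33.2)), (np.float64(-61.0), np.float64(34.0), np.float64(36.8)), (np.float64(-55.0), np.float64(36.6), np.float64(37.3))]
```

```bash
cat > dep.py <<'E'
from g import *
def dep(tag,z0,tx,ty,yaw=96.35):
    a=np.deg2rad(yaw); nx=np.array([np.cos(a),np.sin(a)]); ny=np.array([-nx[1],nx[0]])
    for cam in("scene","top"):
        Q=cloud(dict(np.load(f"{cam}{tag}.npz"))).reshape(-1,3); Q=Q[~np.isnan(Q[:,0])]
        w=Q[:,:2]-[tx,ty]; X=w@nx*1000; Y=w@ny*1000; Z=(Q[:,2]-z0)*1000
        for nm,lo,hi in(("skirt",1,10),("body",14,24)):
            s=(Z>lo)&(Z<hi)&(abs(X)<90)&(abs(Y)<50)
            if s.sum()<15: continue
            end=s&(X>45)&(abs(Y)<20); side=s&(Y<-15)&(abs(X)<45); sq=s&(X<-45)&(abs(Y)<25)
            f=lambda v,p:np.percentile(v,p).round(1) if len(v)>5 else None
            print(tag,cam,nm,"endX",end.sum(),f(X[end],[50,90]),"sideY",side.sum(),f(Y[side],[10,50]),"sqX",sq.sum(),f(X[sq],[2,10,50]))
if __name__=="__main__":
    o=robot.observe(); p=o["tool_pos"]
    dep("0",.009,.4655,.1937); dep("2",.009,.4655,.1937); dep("2",p[2]-.2013,*p[:2])
E
python3 dep.py
```

```text
0 scene skirt endX 33 [64.2 69. ] sideY 84 [-35.9 -31.9] sqX 7 [-80.5 -80.3 -78.3]
0 scene body endX 22 [59.2 60.4] sideY 60 [-28.5 -26.4] sqX 56 [-80.4 -79.9 -62.6]
0 top skirt endX 56 [70. 86.] sideY 65 [-46.6 -38.3] sqX 36 [-84.5 -83.5 -71.2]
0 top body endX 15 [53.  57.4] sideY 70 [-30.2 -21.1] sqX 60 [-67.6 -64.2 -53.8]
2 scene skirt endX 31 [65.2 80.9] sideY 72 [-35.6 -31.9] sqX 10 [-80.9 -80.  -78.8]
2 scene body endX 17 [59.4 60.7] sideY 61 [-29.  -26.5] sqX 53 [-81.5 -79.9 -58.7]
2 top skirt endX 0 None sideY 23 [-47.5 -41.3] sqX 36 [-86.3 -84.1 -70.7]
2 scene skirt endX 34 [67.3 70. ] sideY 79 [-31.1 -29. ] sqX 3 None
2 scene body endX 23 [63.6 65.8] sideY 50 [-28.2 -24.8] sqX 25 [-61.1 -60.  -55.5]
2 top skirt endX 0 None sideY 14 [-31.3 -28. ] sqX 31 [-65.6 -64.6 -61.5]
2 top body endX 0 None sideY 17 [-22.4 -17.5] sqX 27 [-60.6 -55.9 -50.8]
```

```bash
cat > prof.py <<'E'
from g import *
def prof(cam,tag,h,tx,ty,yaw,Xs,Ys):
    c=dict(np.load(f"{cam}{tag}.npz")); a=np.deg2rad(yaw); nx=np.array([np.cos(a),np.sin(a),0]); ny=np.array([-nx[1],nx[0],0])
    g=np.array([[np.array([tx,ty,h])+x/1000*nx+y/1000*ny for y in Ys] for x in Xs]); uv=pix(c,g.reshape(-1,3)).astype(np.float32)
    I=cv2.remap(c["color"],uv[:,0].reshape(len(Xs),-1),uv[:,1].reshape(len(Xs),-1),cv2.INTER_CUBIC).astype(float)
    return I
if __name__=="__main__":
    p=robot.observe()["tool_pos"]; zm=p[2]-.2013; print(p*1000)
    Xs=np.arange(-80,-38,2.); Ys=np.arange(-16,17,2.)
    for tag,h,x,y in(("0",.043,.4655,.1937),("2",zm+.034,p[0],p[1])):
        I=prof("top",tag,h,x,y,96.35,Xs,Ys); print(tag,[(int(X),int(v)) for X,v in zip(Xs,I.mean((1,2)))])
    Xs=np.arange(-58,-46,2.); Ys=np.arange(-42,43,2.)
    for tag,h,x,y in(("0",.043,.4655,.1937),("2",zm+.034,p[0],p[1])):
        I=prof("top",tag,h,x,y,96.35,Xs,Ys); print(tag,"Y",[(int(X),int(v)) for X,v in zip(Ys,I.mean((0,2)))])
    # scene camera: side profile across the chamfer end top rim
    Xs=np.arange(30,82,2.); Ys=np.arange(-10,11,2.)
    for tag,h,x,y in(("0",.043,.4655,.1937),("2",zm+.034,p[0],p[1])):
        I=prof("scene",tag,h,x,y,96.35,Xs,Ys); print(tag,"scX",[(int(X),int(v)) for X,v in zip(Xs,I.mean((1,2)))])
    Ys=np.arange(-46,-8,2.); Xs=np.arange(-25,26,2.)
    for tag,h,x,y in(("0",.009,.4655,.1937),("2",zm,p[0],p[1])):
        I=prof("scene",tag,h,x,y,96.35,Xs,Ys); print(tag,"scY",[(int(X),int(v),int(d)) for X,v,d in zip(Ys,I.mean((0,2)),(I[...,2]-I[...,0]).mean(0))])
    Xs=np.arange(50,92,2.); Ys=np.arange(-10,11,2.)
    for tag,h,x,y in(("0",.009,.4655,.1937),("2",zm,p[0],p[1])):
        I=prof("scene",tag,h,x,y,96.35,Xs,Ys); print(tag,"scX low",[(int(X),int(v),int(d)) for X,v,d in zip(Xs,I.mean((1,2)),(I[...,2]-I[...,0]).mean(1))])
E
python3 prof.py
```

```text
[465.5 194.3 290.5]
0 [(-80, 166), (-78, 162), (-76, 153), (-74, 144), (-72, 141), (-70, 146), (-68, 159), (-66, 172), (-64, 179), (-62, 175), (-60, 162), (-58, 148), (-56, 144), (-54, 153), (-52, 163), (-50, 169), (-48, 172), (-46, 172), (-44, 172), (-42, 173), (-40, 173)]
2 [(-80, 151), (-78, 144), (-76, 146), (-74, 158), (-72, 175), (-70, 191), (-68, 203), (-66, 209), (-64, 211), (-62, 211), (-60, 207), (-58, 197), (-56, 176), (-54, 145), (-52, 114), (-50, 97), (-48, 96), (-46, 101), (-44, 105), (-42, 106), (-40, 107)]
0 Y [(-42, 175), (-40, 173), (-38, 169), (-36, 167), (-34, 170), (-32, 175), (-30, 179), (-28, 178), (-26, 167), (-24, 151), (-22, 139), (-20, 140), (-18, 152), (-16, 166), (-14, 169), (-12, 162), (-10, 149), (-8, 139), (-6, 143), (-4, 159), (-2, 173), (0, 176), (2, 167), (4, 151), (6, 138), (8, 142), (10, 157), (12, 169), (14, 170), (16, 160), (18, 143), (20, 136), (22, 146), (24, 166), (26, 183), (28, 191), (30, 189), (32, 183), (34, 177), (36, 175), (38, 174), (40, 175), (42, 176)]
2 Y [(-42, 179), (-40, 179), (-38, 175), (-36, 173), (-34, 175), (-32, 181), (-30,
[... 1562 characters left out ...]
 11), (-12, 135, 10), (-10, 136, 10)]
0 scX low [(50, 139, 12), (52, 139, 13), (54, 135, 13), (56, 129, 13), (58, 127, 13), (60, 128, 13), (62, 124, 11), (64, 113, 4), (66, 97, -5), (68, 85, -12), (70, 80, -15), (72, 80, -15), (74, 80, -14), (76, 81, -15), (78, 89, -16), (80, 108, -21), (82, 135, -26), (84, 157, -29), (86, 169, -29), (88, 177, -26), (90, 185, -21)]
2 scX low [(50, 134, 13), (52, 134, 12), (54, 134, 12), (56, 133, 12), (58, 131, 12), (60, 131, 12), (62, 131, 12), (64, 132, 13), (66, 132, 13), (68, 128, 9), (70, 121, 1), (72, 114, -6), (74, 109, -13), (76, 107, -15), (78, 107, -14), (80, 107, -14), (82, 107, -15), (84, 107, -14), (86, 107, -14), (88, 107, -14), (90, 107, -14)]
```

```bash
cat > rel.py <<'E'
from prof import *
def cross(x,v,rising):
    g=np.gradient(v,x); g=g if rising else -g; i=g.argmax(); j=slice(max(i-3,0),i+4); w=np.clip(g[j],0,None); return round(float((w*x[j]).sum()/w.sum()),1)
def rel(tag,zm,tx,ty,yaw=96.35,top=.034):
    Xs=np.arange(-64,-44,1.)
    print(tag,"top inner rim X per Y",[(y,cross(Xs,prof("top",tag,zm+top,tx,ty,yaw,Xs,np.arange(y-4,y+5,1.)).mean((1,2)),False)) for y in(-12,-4,4,12)])
    for X0 in(-55,-51,-47):
        r=[]
        for lo,hi,ris in((-34,-14,False),(14,34,True)):
            Ys=np.arange(lo,hi,1.); r.append(cross(Ys,prof("top",tag,zm+top,tx,ty,yaw,np.arange(X0-2,X0+3,1.),Ys).mean((0,2)),ris))
        print("   Y rim at",X0,r,sum(r)/2)
    Xs=np.arange(58,82,1.); out=[]
    for y in(-14,-7,0,7,14):
        I=prof("scene",tag,zm,tx,ty,yaw,Xs,np.arange(y-3,y+4,1.)); out.append((y,cross(Xs,(I[...,2]-I[...,0]).mean(1),False)))
    print("   scene end X",out)
if __name__=="__main__":
    p=robot.observe()["tool_pos"]
    rel("0",.009,.4655,.1937); rel("2",p[2]-.2013,p[0],p[1])
E
python3 rel.py
```

```text
0 top inner rim X per Y [(-12, -60.0), (-4, -60.2), (4, -60.0), (12, -59.7)]
   Y rim at -55 [-24.8, 23.4] -0.7000000000000011
   Y rim at -51 [-25.4, 23.6] -0.8999999999999986
   Y rim at -47 [-25.5, 24.0] -0.75
   scene end X [(-14, 66.6), (-7, 65.1), (0, 65.5), (7, 65.7), (14, 65.9)]
2 top inner rim X per Y [(-12, -54.0), (-4, -54.0), (4, -53.6), (12, -54.8)]
   Y rim at -55 [-19.8, 25.9] 3.049999999999999
   Y rim at -51 [-18.6, 25.9] 3.6499999999999986
   Y rim at -47 [-20.4, 26.0] 2.8000000000000007
   scene end X [(-14, 70.9), (-7, 71.5), (0, 70.7), (7, 70.1), (14, 71.1)]
```

```bash
python3 -m pendant '[[0,0,0,0,0,0],[0,0,0,0,0,0]]'; python3 look.py 3
python3 - <<'E'
from rel import *
for i in range(3):
    p=robot.observe()["tool_pos"]; print(p*1000)
rel("3",p[2]-.2013,p[0],p[1])
E
```

```text
t: 5.5
tool_pos: [0.4659, 0.1941, 0.292]
tool_rot: [-0.002, 0.668, 0.744, 0.001]
wrist_force: [0.3, -1.3, -1.9]
width: 0.601
grasp_force: 30.0
[465.7 194.3 291.8]
[465.7 194.3 291.8]
[465.7 194.3 291.8]
3 top inner rim X per Y [(-12, -54.2), (-4, -54.4), (4, -55.7), (12, -54.8)]
   Y rim at -55 [-22.8, 23.9] 0.5499999999999989
   Y rim at -51 [-21.5, 23.1] 0.8000000000000007
   Y rim at -47 [-22.3, 23.1] 0.40000000000000036
   scene end X [(-14, 69.9), (-7, 69.2), (0, 69.9), (7, 70.8), (14, 70.1)]
```

```bash
python3 -m pendant '[[1.7,-5,-10,0,0,0.2],[1.7,-5,-34,0,0,0.2],[1.7,-5,-34,0,0,0.2],[1.7,-5,-34,0,0,0.2],[1.7,-5,-34,0,0,0.2],[1.7,-5,-34,0,0,0.2]]'; python3 look.py 4
python3 - <<'E'
from rel import *
p=robot.observe()["tool_pos"]; print(p*1000)
rel("4",p[2]-.2013,p[0],p[1])
E
```

```text
t: 6.2
tool_pos: [0.4673, 0.1896, 0.2574]
tool_rot: [-0.002, 0.666, 0.746, 0.0]
wrist_force: [0.4, -0.3, -2.2]
width: 0.605
grasp_force: 30.0
[467.2 189.7 257.3]
4 top inner rim X per Y [(-12, -54.1), (-4, -55.7), (4, -54.9), (12, -54.1)]
   Y rim at -55 [-22.5, 24.1] 0.8000000000000007
   Y rim at -51 [-22.1, 23.2] 0.5499999999999989
   Y rim at -47 [-22.0, 23.3] 0.6500000000000004
   scene end X [(-14, 79.7), (-7, 76.0), (0, 72.0), (7, 70.3), (14, 70.0)]
```

```bash
python3 -m pendant '[[0.2,-0.8,-6,0,0,0],[0.2,-0.8,-10,0,0,0],[0.2,-0.8,-13,0,0,0],[0.2,-0.8,-15,0,0,0],[0.2,-0.8,-17,0,0,0],[0.2,-0.8,-17,0,0,0]]'; python3 -m pendant '[[0,0,-1,0,0,0],[0,0,-2,0,0,0],[0,0,-2,0,0,0]]'
```

```text
t: 6.9
tool_pos: [0.4673, 0.1888, 0.2394]
tool_rot: [-0.003, 0.666, 0.746, -0.001]
wrist_force: [0.2, 0.2, -1.9]
width: 0.6
grasp_force: 30.0
t: 7.2
tool_pos: [0.4673, 0.1888, 0.2377]
tool_rot: [-0.003, 0.666, 0.746, -0.0]
wrist_force: [-0.1, -0.3, -2.1]
width: 0.6
grasp_force: 30.0
```

```bash
python3 -m pendant '[[0,0,-1,0,0,0],[0,0,-2,0,0,0],[0,0,-2,0,0,0]]'; python3 -m pendant '[[0,0,-1,0,0,0],[0,0,-2,0,0,0],[0,0,-2,0,0,0]]'
```

```text
t: 7.5
tool_pos: [0.4673, 0.1888, 0.2363]
tool_rot: [-0.003, 0.666, 0.746, -0.0]
wrist_force: [-2.4, -0.1, 6.9]
width: 0.6
grasp_force: 30.0
t: 7.8
tool_pos: [0.4671, 0.1887, 0.2358]
tool_rot: [-0.003, 0.666, 0.746, 0.0]
wrist_force: [-6.5, -0.6, 32.4]
width: 0.596
grasp_force: 30.0
```

Contact at 0.2363 is exactly the predicted seated height. Release and lift.

```bash
python3 -m pendant '[[0,0,2,0,0,0],[0,0,2,0,0,0],[0,0,2,0,0,0],[0,0,2,0,0,0],[0,0,2,0,0,0]]' 0.85; python3 -m pendant '[[0,0,20,0,0,0],[0,0,60,0,0,0],[0,-30,110,0,0,0],[0,-80,160,0,0,0]]'; python3 -c '
from g import *
go("above lid",LID,9.75,25,.30)
go("hyp",LID,9.75,25,.194)'
```

```text
t: 8.3
tool_pos: [0.4673, 0.1888, 0.2355]
tool_rot: [-0.003, 0.666, 0.746, -0.001]
wrist_force: [0.3, 0.1, -0.2]
width: 0.853
grasp_force: 0.0
t: 8.7
tool_pos: [0.4673, 0.1292, 0.3764]
tool_rot: [-0.003, 0.665, 0.747, -0.0]
wrist_force: [-0.2, -0.2, 0.6]
width: 0.848
grasp_force: 0.0
above lid shift [ -29.1 -351.7  -27.2] rot [  3.4 -25.    3. ] | 25.4 tcp [ 438.2 -222.5  349.2]
hyp shift [  15.1 -344.1 -123.2] rot [  3.4 -25.    3. ] | 25.4 tcp [ 482.4 -214.9  253.1]
```

```bash
python3 -m pendant '[[-10,-50,0,0,0,0],[-20,-100,0,0,0,0],[-25,-200,-5,3.4,-25,3],[-30,-348,-27,3.4,-25,3],[-30,-348,-27,3.4,-25,3],[-30,-348,-27,3.4,-25,3],[-30,-348,-27,3.4,-25,3],[-30,-348,-27,3.4,-25,3],[-30,-348,-27,3.4,-25,3],[-30,-348,-27,3.4,-25,3],[-30,-348,-27,3.4,-25,3]]' 0.85; python3 look.py 5
python3 - <<'E'
from g import *
from rel import *
L=np.array(LID)+.004*np.array([-.169,.986,0])
go("mid",L,9.75,25,.23)
go("grasp",L,9.75,25,.199)
o=robot.observe(); print(o["joint_pos"].round(2).tolist())
dep_=__import__("dep"); dep_.dep("5",.035,.4655,.1937)
# seated tray check: fitted offsets vs base at seated height
rel("5",.035,.4655,.1937)
E
```

```text
t: 9.8
tool_pos: [0.4359, -0.2247, 0.3471]
tool_rot: [0.14, 0.633, 0.743, 0.164]
wrist_force: [-0.1, 0.4, 0.3]
width: 0.851
grasp_force: 0.0
mid shift [ 30.3   9.3 -61.4] rot [-0.  -0.1  0.5] | 0.5 tcp [ 466.7 -213.5  285.8]
grasp shift [ 43.2  11.5 -89.5] rot [-0.  -0.1  0.5] | 0.5 tcp [ 479.6 -211.3  257.7]
[0.66, 0.4, -0.31, 2.29, -0.83, 0.15, 1.37]
5 scene skirt endX 29 [63.6 66.4] sideY 81 [-34.5 -31.4] sqX 6 [-81.4 -80.9 -79.5]
5 scene body endX 20 [58.8 60.2] sideY 59 [-28.7 -26.5] sqX 63 [-84.6 -81.8 -63.1]
5 top skirt endX 22 [53.2 64.5] sideY 29 [-35.7 -33.9] sqX 22 [-82.1 -80.5 -68. ]
5 top body endX 22 [53. 59.] sideY 75 [-30.7 -21.6] sqX 85 [-82.1 -79.8 -54.6]
5 top inner rim X per Y [(-12, -59.0), (-4, -59.1), (4, -60.6), (12, -59.8)]
   Y rim at -55 [-23.0, 22.2] -0.40000000000000036
   Y rim at -51 [-23.9, 22.2] -0.8499999999999996
   Y rim at -47 [-23.7, 22.3] -0.6999999999999993
   scene end X [(-14, 79.9), (-7, 78.7), (0, 69.1), (7, 66.2), (14, 65.0)]
```

Seated tray matches the base tray within 0.5 mm. Now descend on the lid.

```bash
python3 -m pendant '[[13,4,-27,0,0,0.4],[25,8,-52,0,0,0.4],[34,10,-70,0,0,0.4],[43,11.5,-88,0,0,0.4],[43,11.5,-88,0,0,0.4],[43,11.5,-88,0,0,0.4],[43,11.5,-88,0,0,0.4]]'
python3 - <<'E'
from g import *
L=np.array(LID)+.004*np.array([-.169,.986,0])
go("grasp",L,9.75,25,.199); print(robot.observe()["joint_pos"].round(2).tolist())
E
```

```text
t: 10.6
tool_pos: [0.4956, -0.2211, 0.2843]
tool_rot: [0.118, 0.627, 0.753, 0.161]
wrist_force: [-0.2, 0.1, 0.0]
width: 0.852
grasp_force: 0.0
grasp shift [-16.    9.8 -26.6] rot [-1.  -2.2 -0.9] | 2.6 tcp [ 479.6 -211.3  257.7]
[0.56, 0.55, -0.26, 2.22, -1.04, 0.11, 1.57]
```

The lid pose hits joint limits: j6 is at 0.11 and j5 near -1.05, so the forearm is almost in line with the tool. I'll identify the kinematics from state readings and check which wrist branch reaches the lid.

```bash
cat > kin.py <<'E'
from g import *
from scipy.optimize import least_squares
import itertools
LO=np.array([-2.57,-.35,-1.29,.11,-1.05,.11,-2.63]); HI=np.array([2.57,1.97,1.29,2.56,4.19,1.86,2.63])
Rz=lambda a:R.from_euler("z",a).as_matrix(); Ry=lambda a:R.from_euler("y",a).as_matrix()
def fk(q,p,s):
    h,a,b,c,o1,o7,e=p
    A=Rz(s[0]*q[0]+o1)@Ry(q[1]); x=np.array([0,0,h])+A@[0,0,a]; A=A@Rz(s[1]*q[2])@Ry(q[3]); x=x+A@[0,0,b]
    A=A@Rz(s[2]*q[4])@Ry(q[5]); x=x+A@[0,0,c]; A=A@Rz(s[3]*q[6]+o7); return x,A
def data():
    D=[([-1.3717,.6001,-.0025,1.6,.0019,.9429,-.0798],[.1974,.6974,.4039],[0,.1374,.9905,-.0007])]
    D.append(([0.66,0.4,-0.31,2.29,-0.83,0.15,1.37],[.4361,-.2228,.3471],[.14,.633,.743,.164]))
    o=robot.observe(); D.append((o["joint_pos"],o["tool_pos"],o["tool_rot"])); return D
if __name__=="__main__":
    D=data(); best=[]
    for s in itertools.product((1,-1),repeat=4):
        def f(p):
            r=[]
            for q,x,w in D:
                X,A=fk(q,p,s); r+=list((X-x)*10)+list(R.from_matrix(A.T@RW(np.array(w))).as_rotvec())
            return r
        for o7 in(0,1.57,3.14,-1.57):
            k=least_squares(f,[.35,.4,.4,.15,-.08 if s[0]<0 else .08,o7,0]); best.append((k.cost,s,k.x))
    best.sort(key=lambda b:b[0])
    np.set_printoptions(precision=4)
    for b in best[:4]: print(b)
    np.save("kin.npy",np.r_[best[0][2],best[0][1]])
E
python3 kin.py
```

```text
(np.float64(0.004344846177090676), (-1, -1, -1, -1), array([ 0.2137,  0.6718,  0.4305,  0.1138, -0.0812,  1.4974,  0.    ]))
(np.float64(0.004344846177092316), (-1, -1, -1, -1), array([ 0.2137,  0.6718,  0.4305,  0.1138, -0.0812,  1.4974,  0.    ]))
(np.float64(0.00434484617736981), (-1, -1, -1, -1), array([ 0.2137,  0.6718,  0.4305,  0.1138, -0.0812,  1.4974,  0.    ]))
(np.float64(0.004344846177682971), (-1, -1, -1, -1), array([ 0.2137,  0.6718,  0.4305,  0.1138, -0.0812,  1.4974,  0.    ]))
```

```bash
cat > ik.py <<'E'
from kin import *
k=np.load("kin.npy"); p,s=k[:7],k[7:]
def ik(pos,yaw,tilt,st,N=120,seed=0):
    M,n=tool(yaw,tilt); T=np.array(pos)+n*st; rng=np.random.default_rng(seed); out=[]
    for i in range(N):
        q0=rng.uniform(LO+.02,HI-.02)
        def f(q): X,A=fk(q,p,s); return np.r_[(X-T)*5,R.from_matrix(A.T@M).as_rotvec()]
        r=least_squares(f,q0,bounds=(LO+.03,HI-.03),max_nfev=60)
        if r.cost<1e-7: out.append(r.x)
    return np.array(out)
if __name__=="__main__":
    np.set_printoptions(precision=2)
    L=np.array(LID)+.004*np.array([-.169,.986,0])
    for yaw,tilt,st in((9.75,25,.199),(189.75,-25,.199),(9.75,18,.199)):
        q=ik(L,yaw,tilt,st); print(yaw,tilt,len(q))
        if len(q): q=q[np.argsort(q[:,2])]; print(q[::max(1,len(q)//9)])
E
python3 ik.py
```

```text
Traceback (most recent call last):
  File "ik.py", line 15, in <module>
    q=ik(L,yaw,tilt,st); print(yaw,tilt,len(q))
  File "ik.py", line 8, in ik
    r=least_squares(f,q0,bounds=(LO+.03,HI-.03),max_nfev=60)
ValueError: Initial guess is outside of provided bounds
```

```bash
sed -i 's/LO+.02,HI-.02/LO+.05,HI-.05/' ik.py; python3 ik.py
```

```text
9.75 25 31
[[ 1.08  0.94 -1.25  2.29  1.7   0.67 -1.15]
 [ 0.9   0.72 -0.81  2.29  1.87  0.28 -1.33]
 [ 0.88  0.71 -0.79  2.29  1.89  0.26 -1.35]
 [ 0.82  0.67 -0.67  2.29  2.05  0.18 -1.51]
 [ 0.81  0.67 -0.66  2.29  2.08  0.17 -1.54]
 [ 0.8   0.66 -0.65  2.29  2.09  0.17 -1.55]
 [ 0.8   0.66 -0.65  2.29  2.1   0.16 -1.56]
 [ 0.79  0.66 -0.62  2.29  2.16  0.15 -1.62]
 [ 0.78  0.65 -0.61  2.29  2.18  0.14 -1.64]
 [ 0.78  0.65 -0.6   2.29  2.2   0.14 -1.66]
 [ 0.78  0.65 -0.6   2.29  2.21  0.14 -1.67]]
189.75 -25 42
[[ 1.01  0.82 -1.05  2.29  1.75  0.48  1.94]
 [ 0.92  0.74 -0.87  2.29  1.83  0.32  1.85]
 [ 0.84  0.68 -0.71  2.29  1.99  0.21  1.7 ]
 [ 0.82  0.67 -0.67  2.29  2.05  0.18  1.63]
 [ 0.78  0.65 -0.61  2.29  2.18  0.15  1.5 ]
 [ 0.55  0.59 -0.25  2.29  4.08  0.14 -0.4 ]
 [ 0.55  0.59 -0.24  2.29  4.09  0.14 -0.41]
 [ 0.54  0.59 -0.23  2.29  4.12  0.15 -0.44]
 [ 0.53  0.59 -0.22  2.29  4.15  0.15 -0.47]
 [ 0.53  0.59 -0.21  2.29  4.16  0.16 -0.48]
 [ 0.53  0.59 -0.21  2.29  4.16  0.16 -0.48]]
9.75 18 43
[[ 1.03  0.92 -1.24  2.21  1.45  0.74 -0.95]
 [ 0.82  0.69 -0.75  2.21  1.27  0.31 -0.77]
 [ 0.7   0.63 -0.55  2.21  1.03  0.18 -0.53]
 [ 0.68  0.62 -0.51  2.21  0.95  0.16 -0.46]
 [ 0.67  0.62 -0.5   2.21  0.91  0.15 -0.42]
 [ 0.67  0.62 -0.49  2.21  0.89  0.15 -0.39]
 [ 0.66  0.62 -0.48  2.21  0.87  0.14 -0.38]
 [ 0.43  0.58 -0.12  2.21 -0.86  0.14  1.35]
 [ 0.42  0.57 -0.1   2.21 -0.9   0.15  1.4 ]
 [ 0.39  0.57 -0.07  2.21 -0.98  0.16  1.47]
 [ 0.38  0.57 -0.05  2.21 -1.02  0.17  1.51]]
```

A feasible branch exists with j5≈+1.9, elbow swung. I'll rehearse, on the model only, a way in: level the tool, lean right, then lean forward.

```bash
cat > sim.py <<'E'
from ik import *
a=np.deg2rad(9.75); RX=np.array([np.cos(a),np.sin(a),0]); RY=np.array([-RX[1],RX[0],0])
L=np.array(LID)+.004*np.array([-.169,.986,0])
def pose(f,r,st):   # forward tilt f, right lean r (deg); point L fixed on tool axis
    M=R.from_rotvec(np.deg2rad(r)*-RX*1.0).as_matrix()@tool(9.75,0)[0]
    M=R.from_rotvec(-np.deg2rad(f)*RY).as_matrix()@M
    return M, L-M[:,2]*st
def track(q,way,step=20):
    cur=way[0]
    for nxt in way[1:]:
        for u in np.linspace(0,1,step+1)[1:]:
            w=np.array(cur)+(np.array(nxt)-np.array(cur))*u; M,T=pose(*w)
            f=lambda x:np.r_[(fk(x,p,s)[0]-T)*50,R.from_matrix(fk(x,p,s)[1].T@M).as_rotvec()*10,(x-q)*.05]
            q=least_squares(f,np.clip(q,LO+.001,HI-.001),bounds=(LO,HI),max_nfev=40).x
        X,A=fk(q,p,s); print(nxt,q.round(2).tolist(),"err mm",(np.linalg.norm(X-T)*1000).round(1),"deg",np.rad2deg(np.linalg.norm(R.from_matrix(A.T@M).as_rotvec())).round(1)); cur=nxt
    return q
if __name__=="__main__":
    M=pose(0,20,.3)[0]; print("z axis at right lean 20:",M[:,2])
    q=np.array(robot.observe()["joint_pos"])
    print("direct"); track(q,[(25,0,.23),(25,0,.30),(0,0,.32),(25,0,.30),(25,0,.199)])
    for r in(-25,25):
        print("lean",r); track(q,[(25,0,.23),(0,0,.32),(0,r,.32),(15,r,.32),(25,r,.32),(25,r/2,.3),(25,0,.3),(25,0,.199)])
E
python3 sim.py
```

```text
z axis at right lean 20: [ 0.1 -0.3 -0.9]
direct
(25, 0, 0.3) [0.6, 0.4, -0.22, 2.28, -0.97, 0.22, 1.52] err mm 0.0 deg 0.0
(0, 0, 0.32) [-0.03, 0.48, 0.43, 1.91, -0.27, 0.81, 0.72] err mm 0.0 deg 0.0
(25, 0, 0.3) [0.61, 0.4, -0.23, 2.28, -0.95, 0.22, 1.5] err mm 0.0 deg 0.0
(25, 0, 0.199) [0.58, 0.58, -0.28, 2.25, -1.05, 0.11, 1.59] err mm 8.4 deg 5.1
lean -25
(0, 0, 0.32) [-0.1, 0.5, 0.54, 1.91, -0.34, 0.82, 0.8] err mm 0.0 deg 0.0
(0, -25, 0.32) [0.26, 0.64, 0.37, 1.7, -0.53, 1.24, 1.06] err mm 0.0 deg 0.0
(15, -25, 0.32) [0.41, 0.57, 0.29, 1.88, -0.71, 1.07, 1.38] err mm 0.0 deg 0.0
(25, -25, 0.32) [0.53, 0.55, 0.21, 2.0, -0.88, 0.99, 1.64] err mm 0.0 deg 0.0
(25, -12.5, 0.3) [0.43, 0.47, 0.21, 2.15, -1.01, 0.68, 1.69] err mm 0.0 deg 0.0
(25, 0, 0.3) [0.54, 0.39, -0.13, 2.28, -1.05, 0.25, 1.6] err mm 0.0 deg 0.0
(25, 0, 0.199) [0.58, 0.58, -0.28, 2.25, -1.05, 0.11, 1.59] err mm 8.4 deg 5.1
lean 25
(0, 0, 0.32) [-0.1, 0.5, 0.54, 1.91, -0.34, 0.82, 0.8] err mm 0.0 deg 0.0
(0, 25, 0.32) [-0.63, 0.58, 0.9, 2.09, -0.08, 0.49, 0.39] err mm 0.0 deg 0.0
(15, 25, 0.32) [-0.6, 0.48, 0.87, 2.31, -0.52, 0.11, 0.76] err mm 0.0 deg 0.0
(25, 25, 0.32) [-0.59, 0.44, 0.89, 2.39, -1.05, 0.11, 1.27] err mm 17.7 deg 9.3
(25, 12.5, 0.3) [0.12, 0.35, 0.2, 2.35, -1.05, 0.11, 1.45] err mm 9.5 deg 5.3
(25, 0, 0.3) [0.58, 0.39, -0.19, 2.28, -0.99, 0.23, 1.54] err mm 0.0 deg 0.0
(25, 0, 0.199) [0.58, 0.58, -0.28, 2.25, -1.05, 0.11, 1.59] err mm 8.4 deg 5.1
```

The model reproduces the failure. Leaning the tool about its closing axis keeps the pads flat on the lid sides, so I'll test small left leans there and at the nest.

```bash
cat >> sim.py <<'E'
    for r in(-6,-10,-14,-18):
        print("LEAN",r); qq=track(q,[(25,0,.23),(25,0,.3),(25,r,.3),(25,r,.25),(25,r,.202),(25,r,.30)])
E
python3 sim.py | sed -n '/LEAN/,$p'
```

```text
LEAN -6
(25, 0, 0.3) [0.6, 0.4, -0.22, 2.28, -0.97, 0.22, 1.52] err mm 0.0 deg 0.0
(25, -6, 0.3) [0.64, 0.42, -0.18, 2.22, -0.9, 0.38, 1.51] err mm 0.0 deg 0.0
(25, -6, 0.25) [0.68, 0.52, -0.3, 2.24, -1.02, 0.24, 1.61] err mm 0.0 deg 0.0
(25, -6, 0.202) [0.73, 0.63, -0.44, 2.24, -1.05, 0.11, 1.64] err mm 1.4 deg 0.9
(25, -6, 0.3) [0.66, 0.43, -0.21, 2.22, -0.87, 0.37, 1.48] err mm 0.0 deg 0.0
LEAN -10
(25, 0, 0.3) [0.6, 0.4, -0.22, 2.28, -0.97, 0.22, 1.52] err mm 0.0 deg 0.0
(25, -10, 0.3) [0.67, 0.45, -0.16, 2.18, -0.86, 0.48, 1.5] err mm 0.0 deg 0.0
(25, -10, 0.25) [0.68, 0.53, -0.25, 2.2, -0.96, 0.36, 1.6] err mm 0.0 deg 0.0
(25, -10, 0.202) [0.73, 0.63, -0.39, 2.21, -1.05, 0.21, 1.67] err mm 0.0 deg 0.0
(25, -10, 0.3) [0.68, 0.45, -0.18, 2.18, -0.84, 0.47, 1.49] err mm 0.0 deg 0.0
LEAN -14
(25, 0, 0.3) [0.6, 0.4, -0.22, 2.28, -0.97, 0.22, 1.52] err mm 0.0 deg 0.0
(25, -14, 0.3) [0.69, 0.48, -0.16, 2.14, -0.82, 0.57, 1.5] err mm 0.0 deg 0.0
(25, -14, 0.25) [0.69, 0.55, -0.22, 2.16, -0.92, 0.46, 1.58] err mm 0.0 deg 0.0
(25, -14, 0.202) [0.7, 0.64, -0.31, 2.18, -1.01, 0.34, 1.66] err mm 0.0 deg 0.0
(25, -14, 0.3) [0.7, 0.48, -0.16, 2.14, -0.82, 0.57, 1.5] err mm 0.0 deg 0.0
LEAN -18
(25, 0, 0.3) [0.6, 0.4, -0.22, 2.28, -0.97, 0.22, 1.52] err mm 0.0 deg 0.0
(25, -18, 0.3) [0.72, 0.51, -0.15, 2.09, -0.79, 0.66, 1.5] err mm 0.0 deg 0.0
(25, -18, 0.25) [0.71, 0.58, -0.21, 2.12, -0.87, 0.55, 1.56] err mm 0.0 deg 0.0
(25, -18, 0.202) [0.7, 0.65, -0.27, 2.14, -0.96, 0.44, 1.64] err mm 0.0 deg 0.0
(25, -18, 0.3) [0.72, 0.51, -0.15, 2.09, -0.79, 0.66, 1.5] err mm 0.0 deg 0.0
```

```bash
cat > sim2.py <<'E'
from sim import *
n25=tool(9.75,25)[1]
def tip(h,r=-15):
    M,_=pose(25,r,0); return M,L+n25*h-M[:,2]*.186
def rel_(M,T,nm):
    o=robot.observe(); print(nm,"shift",(T-o["tool_pos"])*1000,"rot",np.rad2deg(R.from_matrix(M@RW(o["tool_rot"]).T).as_rotvec()),"tcp",T*1000)
if __name__=="__main__":
    for h in(.09,.04,.0145): rel_(*tip(h),h)
E
python3 sim2.py
```

```text
0.09 shift [-37.3 -42.7  37.4] rot [12.5  0.2  5.2] tcp [ 458.4 -263.8  321.7]
0.04 shift [-16.5 -39.1  -7.9] rot [12.5  0.2  5.2] tcp [ 479.2 -260.2  276.4]
0.0145 shift [ -5.8 -37.3 -31. ] rot [12.5  0.2  5.2] tcp [ 489.8 -258.4  253.3]
```

```bash
python3 -m pendant '[[-22,-8,45,0,0,0],[-37,-43,50,12.5,0.2,5.2],[-37,-43,50,12.5,0.2,5.2],[-37,-43,50,12.5,0.2,5.2],[-37,-43,50,12.5,0.2,5.2],[-37,-43,50,12.5,0.2,5.2]]'; python3 sim2.py;  python3 -c '
from workcell import robot
print(robot.observe()["joint_pos"].round(2))'
```

```text
t: 11.2
tool_pos: [0.4589, -0.2643, 0.3338]
tool_rot: [0.041, 0.603, 0.758, 0.246]
wrist_force: [0.2, 0.4, 0.6]
width: 0.848
grasp_force: 0.0
0.09 shift [ -0.5   0.5 -12.1] rot [ 0.  -0.   0.1] tcp [ 458.4 -263.8  321.7]
0.04 shift [ 20.3   4.1 -57.4] rot [ 0.  -0.   0.1] tcp [ 479.2 -260.2  276.4]
0.0145 shift [ 30.9   5.9 -80.5] rot [ 0.  -0.   0.1] tcp [ 489.8 -258.4  253.3]
[ 0.63  0.48 -0.11  2.16 -0.94  0.54  1.59]
```

Commanded and measured now agree. Descend onto the lid.

```bash
python3 -m pendant '[[3,1,-20,0,0,0],[12,3,-40,0,0,0],[20,4,-57,0,0,0],[26,5,-70,0,0,0],[30.9,5.9,-80,0,0,0],[30.9,5.9,-80,0,0,0],[30.9,5.9,-80,0,0,0]]'; python3 sim2.py|tail -1;  python3 -c '
from workcell import robot
print(robot.observe()["joint_pos"].round(2))'
```

```text
t: 11.9
tool_pos: [0.4899, -0.2589, 0.2538]
tool_rot: [0.04, 0.603, 0.758, 0.246]
wrist_force: [0.6, -0.8, 0.6]
width: 0.848
grasp_force: 0.0
0.0145 shift [-0.1  0.5 -0.5] rot [-0. -0.  0.] tcp [ 489.8 -258.4  253.3]
[ 0.73  0.65 -0.31  2.15 -1.01  0.34  1.68]
```

```bash
python3 -m pendant '[[0,0.5,-0.5,0,0,0],[0,0.5,-0.5,0,0,0],[0,0.5,-0.5,0,0,0],[0,0.5,-0.5,0,0,0],[0,0.5,-0.5,0,0,0],[0,0.5,-0.5,0,0,0]]' 0.45 30; python3 -m pendant '[[-7,-1,16,0,0,0],[-20,-3,50,0,0,0],[-20,-3,95,0,0,0],[-20,-3,95,0,0,0]]'
python3 - <<'E'
from sim2 import *
# carried pose: lid level in nest orientation yaw 96.35: same relative tool-lid rotation
Ml,_=pose(25,-15,0)
lid0=np.c_[RY,-(np.cos(np.deg2rad(25))*RX+np.sin(np.deg2rad(25))*z),n25]  # lid axes on rack: x=RY, y=z x x
b=np.deg2rad(96.35); nx=np.array([np.cos(b),np.sin(b),0]); lid1=np.c_[nx,np.cross(z,nx),z]
M=lid1@lid0.T@Ml
for nm,h in(("hover",.035+.026+.050),("seat",.061)):
    T=np.array([.4655,.1937,h+.0145])-M[:,2]*.186
    rel_(M,T,nm)
print(M[:,2]); np.save("Mlid.npy",M)
E
```

```text
t: 12.5
tool_pos: [0.4907, -0.2584, 0.2539]
tool_rot: [0.041, 0.602, 0.758, 0.247]
wrist_force: [1.4, 0.0, 6.8]
width: 0.6
grasp_force: 30.0
t: 12.9
tool_pos: [0.4704, -0.2619, 0.3528]
tool_rot: [0.044, 0.602, 0.758, 0.246]
wrist_force: [1.1, 0.0, -0.7]
width: 0.597
grasp_force: 30.0
hover shift [  0.4 407.7 -47.6] rot [-3.3 25.  -3.3] tcp [470.8 145.9 305.2]
seat shift [  0.4 407.7 -97.6] rot [-3.3 25.  -3.3] tcp [470.8 145.9 255.2]
[-0.   0.3 -1. ]
```

```bash
python3 -m pendant '[[30,50,20,-1,8,-1],[40,90,20,-2,16,-2],[40,140,20,-3.3,25,-3.3],[40,190,20,-3.3,25,-3.3],[30,240,20,-3.3,25,-3.3],[20,290,10,-3.3,25,-3.3],[10,340,0,-3.3,25,-3.3],[0.4,385,0,-3.3,25,-3.3],[0.4,408,-20,-3.3,25,-3.3],[0.4,408,-48,-3.3,25,-3.3],[0.4,408,-48,-3.3,25,-3.3],[0.4,408,-48,-3.3,25,-3.3]]'; python3 -m pendant '[[0,0,0,0,0,0],[0,0,0,0,0,0]]'; python3 look.py 6
cat > lidrel.py <<'E'
from rel import *
def lidc(tag):
    # lid centre implied by tool pose; M[:,2] from state
    o=robot.observe(); A=RW(o["tool_rot"]); tip=o["tool_pos"]+A[:,2]*.186; return tip-[0,0,.0145],A
def scan(tag,zm,tx,ty,h,Xr,Yr,cam="scene"):
    out=[]
    Xs=np.arange(*Xr,1.)
    for y in Yr:
        I=prof(cam,tag,zm+h,tx,ty,96.35,Xs,np.arange(y-3,y+4,1.)); out.append((y,cross(Xs,(I[...,2]-I[...,0]).mean(1),Xs[0]<0)))
    return out
if __name__=="__main__":
    np.set_printoptions(precision=4); tag=sys.argv[1]; P,A=lidc(tag); print("lid centre by tool",P,"y axis",A[:,1])
    o=robot.observe(); print(o["tool_pos"],o["joint_pos"].round(2))
    print("scene end X held",scan(tag,P[2],P[0],P[1],0,(58,82),(-14,-7,0,7,14)))
    print("scene end X base(0)",scan("0",.009,.4655,.1937,0,(58,82),(-14,-7,0,7,14)))
    c=dict(np.load(f"top{tag}.npz")); Q=cloud(c)
    import dep; dep.dep(tag,P[2],P[0],P[1]); dep.dep("5",.035,.4655,.1937)
E
python3 lidrel.py 6
```

```text
t: 14.1
tool_pos: [0.4704, 0.1457, 0.2998]
tool_rot: [-0.101, 0.662, 0.738, 0.086]
wrist_force: [-0.3, -0.4, -1.1]
width: 0.597
grasp_force: 30.0
t: 14.3
tool_pos: [0.471, 0.1453, 0.3013]
tool_rot: [-0.1, 0.662, 0.737, 0.088]
wrist_force: [-0.6, 0.3, -1.4]
width: 0.598
grasp_force: 30.0
lid centre by tool [0.4651 0.1943 0.1072] y axis [ 0.9941  0.1081 -0.0026]
[0.4709 0.1457 0.3011] [-0.33  0.49 -0.01  2.23 -0.65  0.44  0.36]
scene end X held [(-14, 65.7), (-7, 64.6), (0, 64.5), (7, 64.3), (14, 64.2)]
scene end X base(0) [(-14, 66.6), (-7, 65.1), (0, 65.5), (7, 65.7), (14, 65.9)]
6 scene skirt endX 27 [62.9 65.1] sideY 81 [-33.6 -31.8] sqX 2 None
6 scene body endX 22 [58.  60.1] sideY 51 [-34.5 -27.1] sqX 6 [-61.9 -58.8 -51.9]
6 top skirt endX 7 [65.  66.6] sideY 5 None sqX 0 None
6 top body endX 2 None sideY 4 None sqX 0 None
5 scene skirt endX 29 [63.6 66.4] sideY 81 [-34.5 -31.4] sqX 6 [-81.4 -80.9 -79.5]
5 scene body endX 20 [58.8 60.2] sideY 59 [-28.7 -26.5] sqX 63 [-84.6 -81.8 -63.1]
5 top skirt endX 22 [53.2 64.5] sideY 29 [-35.7 -33.9] sqX 22 [-82.1 -80.5 -68. ]
5 top body endX 22 [53. 59.] sideY 75 [-30.7 -21.6] sqX 85 [-82.1 -79.8 -54.6]
```

View pics/l6.png

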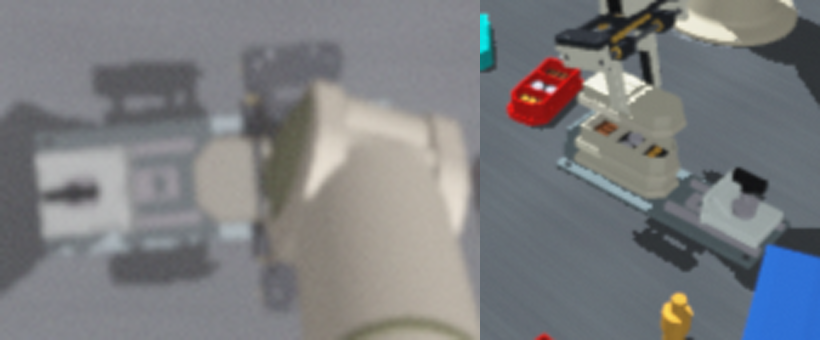

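The picture shows the lid held level, straight above the seated tray, with its chamfered end towards the stop (top crop (195–255,180)). Check Y from that end in the top view.

```bash
cat > ly.py <<'E'
from lidrel import *
def yc(tag,zm,tx,ty,h=.003,Xm=(36,41,46)):
    for X0 in Xm:
        r=[]
        for lo,hi,ris in((-46,-22,True),(22,46,False)):
            Ys=np.arange(lo,hi,1.); I=prof("top",tag,zm+h,tx,ty,96.35,np.arange(X0-2,X0+3,1.),Ys); r.append(cross(Ys,(I[...,2]-I[...,0]).mean(0),ris))
        print(tag,X0,r,round(sum(r)/2,2))
    Xs=np.arange(56,84,1.); print("  endX top",[(y,cross(Xs,(lambda I:(I[...,2]-I[...,0]).mean(1))(prof("top",tag,zm+h,tx,ty,96.35,Xs,np.arange(y-3,y+4,1.))),False)) for y in(-12,-4,4,12)])
if __name__=="__main__":
    yc("0",.009,.4655,.1937); yc("5",.035,.4655,.1937)
    P,A=lidc("6"); yc("6",P[2],P[0],P[1])
E
python3 ly.py
```

```text
0 36 [-35.2, 35.9] 0.35
0 41 [-36.0, 35.1] -0.45
0 46 [-35.8, 35.1] -0.35
  endX top [(-12, 70.0), (-4, 70.8), (4, 70.8), (12, 70.7)]
5 36 [-35.0, 23.1] -5.95
5 41 [-35.9, 35.3] -0.3
5 46 [-35.7, 34.4] -0.65
  endX top [(-12, 71.4), (-4, 70.2), (4, 70.0), (12, 70.7)]
6 36 [-35.8, 34.1] -0.85
6 41 [-35.7, 33.2] -1.25
6 46 [-35.6, 33.1] -1.25
  endX top [(-12, 67.2), (-4, 67.9), (4, 67.8), (12, 67.9)]
```

```bash
python3 -m pendant '[[-0.2,1.7,-10,0,0,0],[-0.2,1.7,-25,0,0,0],[-0.2,1.7,-33,0,0,0],[-0.2,1.7,-33,0,0,0],[-0.2,1.7,-33,0,0,0],[-0.2,1.7,-33,0,0,0]]'; python3 look.py 7; python3 lidrel.py 7 | head -3;  python3 -c '
from ly import *
P,A=lidc("7"); yc("7",P[2],P[0],P[1]); yc("7",P[2],.4655,.1937,0,(43,)); yc("0",.009,.4655,.1937,0,(43,))'
```

```text
t: 15.0
tool_pos: [0.4705, 0.1482, 0.2675]
tool_rot: [-0.1, 0.662, 0.738, 0.087]
wrist_force: [0.6, 0.9, -0.6]
width: 0.597
grasp_force: 30.0
lid centre by tool [0.4644 0.1969 0.0737] y axis [ 0.994   0.1097 -0.0034]
[0.4704 0.1483 0.2676] [-0.29  0.55 -0.07  2.25 -0.7   0.35  0.42]
scene end X held [(-14, 75.9), (-7, 69.9), (0, 65.6), (7, 64.8), (14, 64.9)]
7 36 [-35.9, 34.3] -0.8
7 41 [-36.9, 36.6] -0.15
7 46 [-34.4, 33.5] -0.45
  endX top [(-12, 68.2), (-4, 68.2), (4, 68.3), (12, 68.0)]
7 43 [-35.9, 36.4] 0.25
  endX top [(-12, 72.5), (-4, 71.4), (4, 72.3), (12, 72.0)]
0 43 [-35.9, 35.9] 0.0
  endX top [(-12, 70.2), (-4, 71.1), (4, 71.0), (12, 70.9)]
```

```bash
python3 -m pendant '[[0.1,-1.2,-3,0,0,0],[0.1,-1.2,-6,0,0,0],[0.1,-1.2,-8,0,0,0],[0.1,-1.2,-9,0,0,0],[0.1,-1.2,-9,0,0,0]]'; python3 -m pendant '[[0,0,-1,0,0,0],[0,0,-2,0,0,0],[0,0,-2,0,0,0]]'
```

```text
t: 15.6
tool_pos: [0.4704, 0.147, 0.258]
tool_rot: [-0.1, 0.662, 0.738, 0.087]
wrist_force: [0.4, -0.5, -0.9]
width: 0.601
grasp_force: 30.0
t: 15.9
tool_pos: [0.4704, 0.147, 0.2561]
tool_rot: [-0.1, 0.661, 0.738, 0.087]
wrist_force: [0.9, 0.3, -0.6]
width: 0.599
grasp_force: 30.0
```

```bash
python3 -m pendant '[[0,0,-1,0,0,0],[0,0,-1.5,0,0,0],[0,0,-1.5,0,0,0]]'; python3 -m pendant '[[0,0,-1,0,0,0],[0,0,-1.5,0,0,0],[0,0,-1.5,0,0,0]]'
```

```text
t: 16.2
tool_pos: [0.4704, 0.147, 0.2552]
tool_rot: [-0.1, 0.661, 0.738, 0.087]
wrist_force: [-1.0, 0.1, 6.3]
width: 0.601
grasp_force: 30.0
t: 16.5
tool_pos: [0.4702, 0.1469, 0.2549]
tool_rot: [-0.1, 0.661, 0.738, 0.088]
wrist_force: [-4.5, -5.9, 28.2]
width: 0.601
grasp_force: 30.0
```

Contact came at the predicted height (0.2553), so the lid is seated. Release, retreat, level the tool and measure the handle.

```bash
python3 -m pendant '[[0,0,1.5,0,0,0],[0,0,1.5,0,0,0],[0,0,1.5,0,0,0],[0,0,1.5,0,0,0],[0,0,1.5,0,0,0]]' 0.85; python3 -m pendant '[[0,0,20,0,0,0],[0,0,60,0,0,0],[0,-20,110,-8,0,0],[0,-60,110,-15,0,0],[20,-100,110,-15,0,0],[20,-130,110,-15,0,0],[20,-130,110,-15,0,0]]'; python3 look.py 8
python3 - <<'E'
from ly import *
np.set_printoptions(precision=4)
import dep
c=dict(np.load("top8.npz"))
yc("8",.061,.4655,.1937,0)
for cam in("top","scene"):
    Q=cloud(dict(np.load(cam+"8.npz"))).reshape(-1,3); Q=Q[~np.isnan(Q[:,0])]
    a=np.deg2rad(96.35); nx=np.array([np.cos(a),np.sin(a)]); ny=np.array([-nx[1],nx[0]]); w=(Q[:,:2]-[.4655,.1937])*1000
    X=w@nx; Y=w@ny; print(cam,"lid top z", [np.median(Q[(abs(X-x0)<15)&(abs(Y)<18)&(abs(Q[:,2]-.089)<.03),2]).round(4) for x0 in(-45,-20,10,40)], [np.median(Q[(abs(X)<45)&(abs(Y-y0)<8)&(abs(Q[:,2]-.089)<.03),2]).round(4) for y0 in(-18,0,18)])
I=cv2.resize(c["color"],None,fx=4,fy=4,interpolation=cv2.INTER_CUBIC)
m=(I.sum(2)<240).astype(np.uint8); m[:225*4]=0; m[250*4:]=0; m[:,:208*4]=0; m[:,230*4:]=0
for k in cv2.findContours(m,0,2)[0]:
    if cv2.contourArea(k)<300: continue
    r=cv2.minAreaRect(k); b=(cv2.boxPoints(r)+.5)/4-.5; wv=np.array([ray(c,*q,.093)[:2] for q in b]); print("bar",r[0][0]/4,r[0][1]/4,np.array(r[1])/4,r[2],wv.mean(0),np.linalg.norm(np.diff(wv,axis=0),axis=1), ((wv.mean(0)-[.4655,.1937])@nx,(wv.mean(0)-[.4655,.1937])@ny))
H=np.array([.4655,.1937])+.1735*nx; print("expected",H)
go("above handle",[*H,.084],6.35,0,.167+.06)
o=robot.observe(); print(o["joint_pos"].round(2))
E
```

```text
t: 17.0
tool_pos: [0.4704, 0.1471, 0.2545]
tool_rot: [-0.1, 0.661, 0.738, 0.087]
wrist_force: [0.4, -0.7, -0.2]
width: 0.847
grasp_force: 0.0
t: 17.7
tool_pos: [0.4903, 0.0139, 0.365]
tool_rot: [-0.012, 0.67, 0.742, -0.01]
wrist_force: [0.2, 0.3, 0.3]
width: 0.849
grasp_force: 0.0
8 36 [-36.0, 36.0] 0.0
8 41 [-36.2, 36.2] 0.0
8 46 [-33.4, 36.5] 1.55
  endX top [(-12, 70.7), (-4, 70.5), (4, 71.1), (12, 70.8)]
top lid top z [np.float64(0.0901), np.float64(0.0904), np.float64(0.0897), np.float64(0.0898)] [np.float64(0.0904), np.float64(0.0903), np.float64(0.0899)]
scene lid top z [np.float64(0.0888), np.float64(0.0891), np.float64(0.0889), np.float64(0.0889)] [np.float64(0.0868), np.float64(0.0892), np.float64(0.089)]
expected [0.4463 0.3661]
above handle shift [-43.906  349.2871 -53.5741] rot [-0.1563 -1.9159  0.4065] | 2.0 tcp [446.3106 366.1355 311.    ]
[-0.41  0.4   0.36  2.17 -0.25  0.64  0.23]
```

View pics/l8.png

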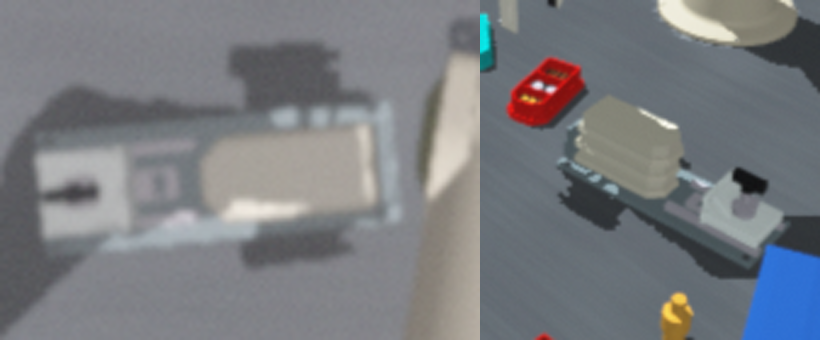

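The stack is complete: lid top at 0.0895, level and aligned. The handle bar is at top crop (72,188); now measure it precisely.

Run:
```python
from g import *
np.set_printoptions(precision=4,suppress=True)
a=np.deg2rad(96.35); nx=np.array([np.cos(a),np.sin(a)]); ny=np.array([-nx[1],nx[0]])
for t in("0","7","8"):
    c=dict(np.load(f"top{t}.npz")); g=cv2.resize(c["color"],None,fx=4,fy=4,interpolation=cv2.INTER_CUBIC).astype(int).sum(2)
    for th in(260,300,340):
        m=(g<th).astype(np.uint8); m[:229*4]=0; m[246*4:]=0; m[:,:209*4]=0; m[:,229*4:]=0
        ks=cv2.findContours(m,0,2)[0]
        if not ks: print(t,th,"none",g[229*4:246*4,209*4:229*4].min()); continue
        k=max(ks,key=cv2.contourArea)
        r=cv2.minAreaRect(k); q=(np.array(r[0])+.5)/4-.5; w=ray(c,*q,.091)[:2]; d=(w-[.4655,.1937])*1000
        print(t,th,q,np.array(r[1])/4*3.2,r[2],w,"nest X,Y",d@nx,d@ny)
```

```text
0 260 [217.375 237.875] [2.2627 3.3941] 45.0 [0.4471 0.3625] nest X,Y 169.76955659967993 -0.35408783150591666
0 300 [216.75 238.  ] [ 5.6 21.6] 90.0 [0.4466 0.3645] nest X,Y 171.7918839677459 -0.14651328603686348
0 340 [217.    237.875] [ 8. 36.] 90.0 [0.4471 0.3637] nest X,Y 170.96196785221468 -0.4677325409497919
7 260 [217.375 237.75 ] [ 8.8 35.2] 90.0 [0.4475 0.3625] nest X,Y 169.73457943779266 -0.7510926958263248
7 300 [217.125 237.875] [11.2 40. ] 90.0 [0.4471 0.3633] nest X,Y 170.5645119570861 -0.4298686422440648
7 340 [216.0229 240.2058] [28.0054 50.7102] 83.6598129272461 [0.4396 0.3666] nest X,Y 174.72110980608815 6.6367728978079255
8 260 [217.4655 237.9613] [ 9.3941 36.2166] 78.11134338378906 [0.4468 0.3622] nest X,Y 169.5058664291237 -0.0527959581270881
8 300 [217.125 238.   ] [12. 40.] 90.0 [0.4467 0.3633] nest X,Y 170.59952589600326 -0.032922845823211706
8 340 [216.1948 240.3543] [29.6432 50.1106] 86.90594482421875 [0.4391 0.3661] nest X,Y 174.21606462706217 7.160406430635254
```

```bash
python3 -m pendant '[[10,50,0,-0.2,-1.9,0.4],[10,100,0,-0.2,-1.9,0.4],[5,150,0,-0.2,-1.9,0.4],[0,200,0,-0.2,-1.9,0.4],[-10,250,0,-0.2,-1.9,0.4],[-20,300,0,-0.2,-1.9,0.4],[-42,349.5,-20,-0.2,-1.9,0.4],[-42,349.5,-40,-0.2,-1.9,0.4],[-42,349.5,-40,-0.2,-1.9,0.4],[-42,349.5,-40,-0.2,-1.9,0.4]]' 0.4
python3 - <<'E'
from g import *
go("grip",[.448,.3635,.084],6.35,0,.167); print(robot.observe()["joint_pos"].round(2), robot.observe()["width"])
E
```

```text
t: 18.8
tool_pos: [0.4481, 0.3664, 0.3245]
tool_rot: [0.001, 0.666, 0.746, -0.001]
wrist_force: [-0.0, -0.1, 0.1]
width: 0.397
grasp_force: 0.0
grip shift [ -0.1  -2.9 -73.5] rot [ 0.1 -0.  -0.1] | 0.2 tcp [448.  363.5 251. ]
[-1.   0.6  0.3  2.  -0.3  0.6 -0.3] 0.39712716419065924
```

```bash
python3 -m pendant '[[0,-2.5,-30,0,0,0],[0,-2.5,-55,0,0,0],[0,-2.5,-73,0,0,0],[0,-2.5,-73,0,0,0],[0,-2.5,-73,0,0,0]]' 0.4 40;  python3 -m pendant '[[0,0,0,0,0,0],[0,0,0,0,0,0],[0,0,0,0,0,0],[0,0,0,0,0,0],[0,0,0,0,0,0]]' 0.0 40; python3 -c '
from workcell import robot
o=robot.observe(); print(o["tool_pos"],o["wrist_force"],o["joint_pos"])'
```

```text
t: 19.3
tool_pos: [0.4494, 0.363, 0.2529]
tool_rot: [0.001, 0.667, 0.745, 0.0]
wrist_force: [-0.7, -0.2, 1.1]
width: 0.402
grasp_force: 0.0
t: 19.8
tool_pos: [0.4477, 0.3642, 0.2523]
tool_rot: [-0.0, 0.666, 0.746, -0.001]
wrist_force: [-3.7, -0.5, 8.1]
width: 0.127
grasp_force: 40.0
[0.44769001 0.36415736 0.25226603] [-3.66051534 -0.526019    8.08264878] [-0.96222829  0.65348511  0.27035959  2.07243538 -0.37270392  0.46270662
 -0.29616605]
```

```bash
python3 -m pendant '[[0,0,5,0,0,0],[0,0,10,0,0,0],[0,0,12.5,0,0,0],[0,0,12.5,0,0,0]]'; python3 -c '
from workcell import robot
o=robot.observe(); print(o["tool_pos"],o["wrist_force"],o["moment"],o["joint_pos"])'
```

```text
t: 20.2
tool_pos: [0.4477, 0.3641, 0.2642]
tool_rot: [0.0, 0.666, 0.746, -0.001]
wrist_force: [-4.7, 0.6, -7.9]
width: 0.124
grasp_force: 40.0
[0.44770954 0.3640716  0.26418363] [-4.71709065  0.59651679 -7.86513916] [0.18701024 0.95964218 0.0121647 ] [-0.97231744  0.63589164  0.28476175  2.0669916  -0.36331355  0.48753013
 -0.30403062]
```

```bash
python3 -m pendant '[[0,0,0,0,0,8],[0,0,0,0,0,16],[0,0,0,0,0,24],[0,0,0,0,0,32],[0,0,0,0,0,40],[0,0,0,0,0,48],[0,0,0,0,0,56],[0,0,0,0,0,64],[0,0,0,0,0,72],[0,0,0,0,0,80],[0,0,0,0,0,86],[0,0,0,0,0,88]]'; python3 -c '
from workcell import robot
o=robot.observe(); print(o["tool_pos"],o["wrist_force"],o["moment"],o["joint_pos"])'
```

```text
t: 21.4
tool_pos: [0.4469, 0.3629, 0.2632]
tool_rot: [-0.002, -0.04, 0.999, -0.001]
wrist_force: [-7.2, -2.5, -7.0]
width: 0.124
grasp_force: 40.0
[0.44691137 0.36292709 0.26316129] [-7.16488168 -2.45487701 -6.96348994] [-0.18096659  2.01182372 -0.00881356] [-0.68989894  0.61912156 -0.13280889  2.05115055  0.16495919  0.48551048
  0.70674888]
```

```bash
python3 -m pendant '[[-0.7,0,-1.5,0,0,0],[0,-6,-1.5,0,0,0],[0.7,-13,-1.5,0,0,0],[1.5,-20,-1.5,0,0,0],[2.2,-27,-1.5,0,0,0],[3,-34,-1.5,0,0,0],[3.8,-41,-1.5,0,0,0],[4.5,-48,-1.5,0,0,0],[5.2,-53,-1.5,0,0,0],[5.5,-56,-1.5,0,0,0],[5.5,-56,-1.5,0,0,0]]'; python3 -c '
from workcell import robot
o=robot.observe(); print(o["tool_pos"],o["wrist_force"],o["moment"])'
```

```text
t: 22.5
tool_pos: [0.4528, 0.307, 0.2623]
tool_rot: [-0.001, -0.038, 0.999, -0.001]
wrist_force: [-7.5, -1.8, -3.7]
width: 0.125
grasp_force: 40.0
[0.45282969 0.30698242 0.26229343] [-7.45410351 -1.79661339 -3.74760691] [-0.13800943  1.73418996  0.01419253]
```

```bash
python3 -m pendant '[[-0.5,-2,0,0,0,0],[-0.3,-4,0,0,0,0],[-0.3,-4,0,0,0,0]]'; python3 -m pendant '[[0,-1.5,0,0,0,0],[0.2,-2.5,0,0,0,0],[0.2,-2.5,0,0,0,0]]'; python3 -c '
from workcell import robot
o=robot.observe(); print(o["tool_pos"],o["wrist_force"],o["moment"])'
```

```text
t: 22.8
tool_pos: [0.4529, 0.3034, 0.2623]
tool_rot: [-0.0, -0.038, 0.999, -0.001]
wrist_force: [-6.0, -0.2, -5.1]
width: 0.122
grasp_force: 40.0
t: 23.1
tool_pos: [0.453, 0.3013, 0.2624]
tool_rot: [-0.0, -0.039, 0.999, -0.0]
wrist_force: [-5.9, 1.3, -6.1]
width: 0.128
grasp_force: 40.0
[0.453031   0.30133704 0.26237594] [-5.87817078  1.30417762 -6.10177813] [ 0.46880528  1.51871494 -0.00225805]
```

```bash
python3 -m pendant '[[0.1,-1.5,0,0,0,0],[0.2,-2,0,0,0,0],[0.2,-2,0,0,0,0]]'; python3 -m pendant '[[0,-1,0,0,0,0],[0,-1.5,0,0,0,0],[0,-1.5,0,0,0,0]]'; python3 -c '
from workcell import robot
o=robot.observe(); print(o["tool_pos"],o["wrist_force"],o["moment"])'
```

```text
t: 23.4
tool_pos: [0.4531, 0.3004, 0.2625]
tool_rot: [-0.0, -0.039, 0.999, 0.001]
wrist_force: [-7.0, 4.9, -6.2]
width: 0.128
grasp_force: 40.0
t: 23.7
tool_pos: [0.4531, 0.2997, 0.2626]
tool_rot: [0.0, -0.039, 0.999, 0.001]
wrist_force: [-7.3, 8.4, -6.7]
width: 0.124
grasp_force: 40.0
[0.45306024 0.29973385 0.26257231] [-7.28479331  8.42997326 -6.72031556] [1.97156153 1.86427133 0.00509057]
```

```bash
python3 -m pendant '[[-1,1,0,0,0,-8],[-1,1,0,0,0,-16],[-1,1,0,0,0,-24],[-1,1,0,0,0,-32],[-1,1,0,0,0,-40],[-1,1,0,0,0,-48],[-1,1,0,0,0,-56],[-1,1,0,0,0,-64],[-1,1,0,0,0,-72],[-1,1,0,0,0,-80],[-1,1,0,0,0,-87],[-1,1,0,0,0,-87]]'; python3 -c '
from g import *
o=robot.observe(); print(o["tool_pos"]*1000,o["wrist_force"],o["moment"],o["joint_pos"]); go("",[.453,.3,.09],6.35,0,.167)'
```

```text
t: 24.9
tool_pos: [0.4534, 0.3014, 0.2629]
tool_rot: [0.0, 0.661, 0.751, 0.002]
wrist_force: [-2.2, 9.0, -6.8]
width: 0.123
grasp_force: 40.0
[453.4 301.4 262.9] [-2.2  9.  -6.8] [2.2 0.6 0.1] [-0.9  0.6  0.3  2.1 -0.4  0.4 -0.2]
 shift [-0.4 -1.4 -5.9] rot [-0.1  0.2 -0.9] | 1.0 tcp [453. 300. 257.]
```

```bash
python3 -m pendant '[[0,0.8,-2,0,0,-0.9],[0,0.8,-5,0,0,-0.9],[0,0.8,-8,0,0,-0.9],[0,0.8,-11,0,0,-0.9],[0,0.8,-11,0,0,-0.9]]'; python3 -c '
from g import *
o=robot.observe(); print(o["tool_pos"]*1000,o["wrist_force"],o["moment"])'
```

```text
t: 25.4
tool_pos: [0.4535, 0.3016, 0.2525]
tool_rot: [0.0, 0.665, 0.747, 0.002]
wrist_force: [-2.9, 6.9, -0.4]
width: 0.129
grasp_force: 40.0
[453.5 301.6 252.5] [-2.9  6.9 -0.4] [1.6 0.7 0. ]
```

```bash
python3 -m pendant '[[0,0,-0.5,0,0,0],[0,0,-0.5,0,0,0],[0,0,-0.5,0,0,0],[0,0,-0.5,0,0,0]]' 0.4; python3 -m pendant '[[0,0,20,0,0,0],[0,0,50,0,0,0],[0,0,90,0,0,0],[-10,50,130,0,0,0],[-10,100,130,0,0,0],[-10,150,130,0,0,0],[-10,200,130,0,0,0],[-10,250,130,0,0,0],[-10,250,130,0,0,0]]'; python3 look.py 9
python3 - <<'E'
from g import *
np.set_printoptions(precision=4,suppress=True)
a=np.deg2rad(96.35); nx=np.array([np.cos(a),np.sin(a)]); ny=np.array([-nx[1],nx[0]])
for t in("0","9"):
  for cam in("top","scene"):
    c=dict(np.load(f"{cam}{t}.npz")); Q=cloud(c).reshape(-1,3); col=c["color"].reshape(-1,3).astype(int).sum(1)
    w=(Q[:,:2]-[.4655,.1937])*1000; X=w@nx; Y=w@ny; x0=171 if t=="0" else 111
    s=(abs(X-x0)<26)&(abs(Y)<14)&(Q[:,2]>.07)&(Q[:,2]<.12)&(col<330)
    print(t,cam,s.sum(),"bar top z",np.percentile(Q[s,2],[25,50,75]),"X",X[s].mean(),np.ptp(X[s]),"Y",Y[s].mean(),np.ptp(Y[s]))
E
```

```text
t: 25.8
tool_pos: [0.4533, 0.2996, 0.2514]
tool_rot: [0.001, 0.666, 0.746, -0.0]
wrist_force: [0.7, 0.5, 0.2]
width: 0.388
grasp_force: 0.0
t: 26.7
tool_pos: [0.4407, 0.5557, 0.3804]
tool_rot: [-0.0, 0.664, 0.748, 0.0]
wrist_force: [-0.5, 0.6, -0.9]
width: 0.399
grasp_force: 0.0
0 top 19 bar top z [0.0926 0.0944 0.096 ] X 171.59844741044216 28.867786234084775 Y -0.08764926311135818 7.066142106987291
0 scene 103 bar top z [0.0807 0.0878 0.0919] X 171.432599415326 44.10425098040716 Y -2.652191954823347 15.432279277718818
9 top 17 bar top z [0.0923 0.0943 0.0955] X 110.06136366625562 28.39060319919936 Y 0.15819778581947597 6.349667178901779
9 scene 98 bar top z [0.0796 0.0865 0.0913] X 110.48405232845913 45.36547072100791 Y -2.601696454515801 14.804545843716555
```

View pics/l9.png

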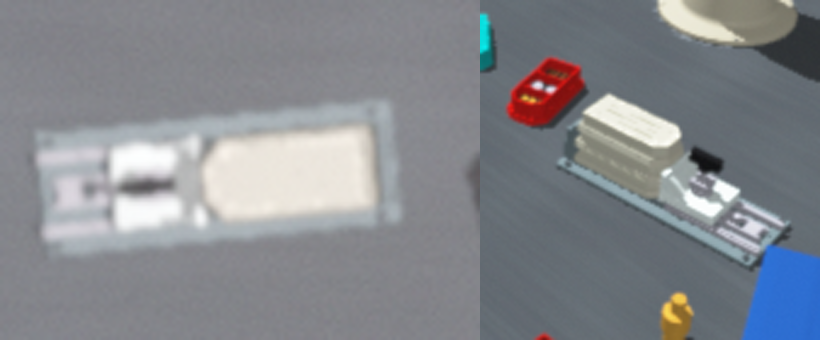

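The picture shows the stop up against the full stack. The T-bar lies along the rails at top crop (145,187), and its height is 94.3 mm, against 94.4 mm at the start with the pin in. It moved 61 mm, so the pin is in the last hole. Hand in.

```bash
python3 -c '
from workcell import robot
print(robot.job_done())'
```

```text
the job is handed in; nothing more can be done
None
```

The job is handed in at about 27 s: tray and lid are seated on the nest stack, and the end stop is pushed up to it with the pin measured fully down in the last hole; no verdict came back.

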